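Pump the loading lift and feed the cartridge into the analyser

ROBOT

A 6-joint arm with a two-finger parallel gripper is mounted at the origin on the work surface. World frame = base frame: x ahead of the robot, y to its left, z up, the work surface at z = 0. Lengths are in m, angles in rad, forces in N, time in s.
With the tool pointing down it reaches from about 0.425 to 0.95 m from the base axis. Payload 3.5 kg.
Tool frame: the origin (TCP) lies on the centre line of the jaws, within the pads' length; the fingertips stand 25 mm ahead of it and the grasp point (between the pads) lies 6 mm ahead of it (ctrl.finger_overhang is the distance from the TCP to the fingertips, in m); z points along the fingers, y is the line along which they close (so a half turn about z gives the same grasp; the last joint's range is limited). The gripper opens to 85 mm and grips with 20 to 120 N. Pads are 22 mm wide; open, the fingers measure 114 mm over their backs; the gripper's body (76 mm by 85 mm) begins 54 mm behind the grasp point. The pads swing forward as they close: fully open they stand 13 mm farther back than shut.
Start: joints at [1.167, 0.286, 1.577, -0, 1.279, -0.15], TCP at [0.169, 0.653, 0.222] pointing down, gripper open.
Joint ranges: [-2.77, 2.77], [-0.9, 2.22], [0.21, 2.48], [-1.53, 4.67], [0.24, 2.81], [-2.84, 2.84]. Speed limits (rad/s): [2.79, 2.79, 3.14, 3.14, 3.14, 3.14].

INTERFACE

Orientations are given as a unit quaternion [x, y, z, w].
In Python, from plant import get_state, imaging, job, ctrl gives the robot as it stands.
- The arm moves only by the tool jog_arm, never from a script. Its argument "increments" is a list of rows, each an object of numbers: "dx", "dy", "dz": the shift along the world's x, y, z each as a share of 12 cm, from -1 to 1; "ax", "ay", "az": the turn, a rotation vector about the world's x, y, z each as a share of pi/2 rad, from -1 to 1; "gripper": the gripper command: -1 is shut, 1 is fully open, values between are in proportion. A call has 1 to 10 rows; each row is the pose to reach, as a shift and turn from the pose commanded when the call began; what a row does not reach only later rows make up. A row lasts 1/10 s, in which the tool goes at most 50 mm and 8.59 degrees, less where a joint would pass 70% of its speed; a pose out of reach is approached as far as the arm can. A call with a number of a shift or a turn outside -1 to 1 is refused whole. A call with a gripper value outside its range is refused whole. The fingers move at their own pace and stop on an object; "force" is the grip in N (left out, the last holds). Time passes only in rows, so rows that repeat a pose let the fingers close. It gives the time, the measured TCP pose, the force, the opening and the grip force at its end, in the units of the state.
- get_state(): the state, without advancing time (a new reading comes with each control period).
- imaging.read_camera(name): name is "scene" or "top" or "wrist"; returns a dict with "frame" (400x640x3 uint8, blue, green, red), "depth" (400x640 float32, m along the optical axis (not along the pixel's ray), 0 where there is no reading), "camera_matrix" (3x3 intrinsics, pixels), "extrinsics" (4x4, takes a point from camera to world coordinates); the wrist camera has in their place "mount" (4x4, takes a point from camera to tool coordinates, whose origin is the TCP and whose axes are the flange's). Camera axes: x right, y up, looking along -z (the intrinsics and any distortion apply to the point x, -y, -z); pixel columns grow to the right and rows downward; lengths in m; the calibration is good to about 2 mm. A picture is of the moment at which its call begins: read the wrist's pose just before it.
- job.sign_off(): hands the job in; it is judged then, once.
The state is a dict: "time": time; "qpos": joint angles; "dq": joint speeds; "joint_efforts": joint torques, N m; "eef_pos": TCP position; "tcp_rot": TCP orientation; "contact_force": force on the tool from outside, world axes, zero at the start; "wrist_torque": the same for the moment, N m; "opening": opening from 0.0 (shut) to 1.0 (fully open); "finger_force": force on a finger pad.
Only numpy, scipy, OpenCV 4.12 (cv2) and the standard library are available. Lean on these libraries where they do the work, as an engineer would, in place of code of your own. Each camera call takes 0.05 s, during which the arm holds its last target. There are 200 camera calls.

TASK

Hold the lift's handle and pump it, feeling gently for the stop at each end of the stroke, until the tray that carries the cartridge is level with the analyser's deck and no higher. Then let go of the handle and push the cartridge gently along, off the tray and over the deck, until it is fully home against the stop inside the bay. Do not force the handle, do not lift the tray directly, and leave the other things on the bench alone.

Things in the scene. Friction and masses are not known exactly. Their poses are not given: they have to be found in the camera images.
- station: Fixed loading station. Origin on the bench under the lift's middle, z up; all here is in its frame. From its +y to -y: lever, lift with tray, white deck, white analyser (340 x 320 mm, 360 high, face at y = -165 mm with a mouth 62 wide, 50 high). The cartridge travels to -y.
- tray: The lift's tray, 76 x 124 mm (long along station y), origin at the middle of its top face; open at both y ends, rails 10 high, 58 apart, along y. Moves only up and down; a pawl holds it at each 12 mm step. One full stroke lifts it one step (2 to 3 mm over, then it settles back). It starts 2 to 4 steps below the deck, rests within 2 mm of deck height when level, and cannot be lowered again.
- deck_edge (a point): Middle of the deck's top edge nearest the tray (y = -67 mm), at the deck's height, 190 mm over the bench. The deck runs from here to the analyser's mouth; grey rails 12 high and 54 apart, flared at this end, guide the cartridge.
- bay_stop (a point): The stop: the face of a rubber buffer 30 mm inside the mouth, this point at its foot at deck height. The cartridge is home when its front end rests against it; pressed, the buffer yields 1 mm per 2 N, up to 12 mm, and pushes back as far as its free face.
- handle_grip (a point): Middle of the lever's rubber grip: a level bar 16 mm thick, 75 long, parallel to station x; pinch it from above, fingers closing along station y. It turns easily in the fingers, so the gripper need not tilt. Its steel arm joins 55 mm from here towards +x. It lies 90 to 180 mm over the bench and swings on a 135 mm radius about the hinge. Down lifts the tray.
- handle: The lever's arm and grip; origin on its level hinge axis (along station x), 85 mm up. Stroke between two rubber stops: 0.40 rad (54 mm at the grip); its height differs each day by up to 32 mm, and it starts anywhere: feel both stops. A stroke counts only within 3 mm of each: first up, then down. Load 2 to 8 N down, 1 to 5 N up; the stops push back 4 to 6 N per mm. Lean no harder than 15 N or so.
- stops: Two black rubber bumpers 12 mm thick, one above the other on the lift, that end the lever's stroke up and down. They sit at half the grip's radius, so they feel twice the force at the grip; over 56 N (28 N more at the grip than the load takes) counts as forcing. Origin as the station's.
- cartridge: White cartridge 44 wide, 100 long (its y, along station y), 36 high, 160 g, on two round-nosed runners; origin under its middle. Lies on the tray between the rails. Slides with 1 to 3 N; never push it with more than 20 N.
- specimen_jar: Bystander: clear jar with a lid, 48 wide, 65 high; origin under its middle
- mouse: Bystander: round black computer mouse 62 wide, 32 high; origin under its middle
- reagent_bottle: Bystander: white bottle 52 wide, 110 high; origin under its middle
- tube_rack: Bystander: grey rack 60 x 130 mm with four capped tubes, 84 high; origin under its middle
- slide_box: Bystander: cardboard box 50 x 85, 30 high; origin under its middle
- marker: Bystander: black marker pen 120 long, 14 thick; origin at the middle of its underside
- weigh_cup: Bystander: open white cup 64 wide, 50 high; origin under its middle

How it is judged:
On the way, in this order (a step that is already met when the one before it is completed fails the run):
1. the tray stands level with the deck, the cartridge still wholly on it (z of tray in the frame of station between 0.187 and 0.195 m and y of cartridge in the frame of station above -0.03 m and contact force between the fingers and cartridge below 0.5 N), for 0.3 s.
2. the cartridge is home against the stop in the bay (y of cartridge in the frame of station below -0.141 m), for 0.2 s.
At the end, for the whole second after the job is handed in: The cartridge lies flat and still on the deck, its front end within 4 mm of the stop in the bay, and the tray stands level with the deck (3 mm below to 5 mm above it) (z of tray in the frame of station between 0.187 and 0.195 m and y of cartridge in the frame of station below -0.141 m and z of cartridge in the frame of station below 0.193 m and angle between cartridge's own z axis and vertical below 0.06 rad and linear speed of cartridge below 0.01 m/s); the robot touches nothing.
It fails at once if the tray is raised past the deck (more than 8 mm above it) (z of tray in the frame of station above 0.198 m).
It fails at once if the handle is forced against a stop (28 N at the grip, which is 56 N on the bumper) (contact force between stops and anything else above 56 N).
It fails at once if the cartridge is pushed with more than 20 N (contact force between the fingers and cartridge above 20 N).
It fails at once if the tray is lifted or pressed directly (over 8 N) (contact force between any of the fingers, the arm and tray above 8 N).
It fails at once if a bystander is moved more than 30 mm (distance of any of specimen_jar, mouse, reagent_bottle, tube_rack, slide_box, marker, weigh_cup from where it was at the start of the episode above 0.03 m).
It also fails if it takes over 72 s, if anything falls off the work surface, if the arm or the gripper's body presses on something with over 40 N, if the wrist force passes 120 N, or if a joint passes its speed limit or range.

## Working session

There is one attempt and no reset: what is moved stays moved. The work goes in short steps, Python scripts to look and compute and a tool call to move; the robot and the scene stay as the last step left them, time stands still between calls to the robot, and variables do not carry over. Pictures are saved under pics/ and viewed, at most 10 in all, crops included, and the job is handed in when it is done.

Besides the shell and the picture viewer there is one more tool, called after "Emit:" in YAML: its name, and indented under it one key for each argument. jog_arm: Moves the arm, as the interface text tells. Shift numbers are shares of 12 cm and turn numbers shares of pi/2 rad, none past 1 either way. Its arguments: {"type":"object","properties":{"increments":{"type":"array"},"force":{"type":"number"}},"required":["increments"]}

```bash
mkdir -p pics
cat > h.py <<'E'
import numpy as np, cv2
from plant import get_state, imaging, job, ctrl
def grab(n):
    s=get_state(); c=imaging.read_camera(n)
    if 'extrinsics' not in c:
        from scipy.spatial.transform import Rotation as R
        T=np.eye(4); T[:3,:3]=R.from_quat(s['tcp_rot']).as_matrix(); T[:3,3]=s['eef_pos']; c['extrinsics']=T@c['mount']
    return c
def pts(c):
    d=c['depth']; K=c['camera_matrix']; h,w=d.shape
    u,v=np.meshgrid(np.arange(w),np.arange(h))
    P=np.stack([(u-K[0,2])/K[0,0]*d,-(v-K[1,2])/K[1,1]*d,-d],-1)
    E=c['extrinsics']; return P@E[:3,:3].T+E[:3,3]
E
python3 - <<'E'
from h import *
s=get_state(); print({k:np.round(v,3) for k,v in s.items()},ctrl.finger_overhang)
a=[]
for n in('scene','top'):
    c=grab(n); np.savez('pics/'+n,P=pts(c),f=c['frame'],d=c['depth']); cv2.imwrite(f'pics/{n}.png',c['frame']); print(n,c['camera_matrix'],c['extrinsics'].round(3), [k for k in c])
E
```

```text
{'time': np.float64(0.0), 'qpos': array([ 1.167,  0.287,  1.578,  0.   ,  1.279, -0.15 ]), 'dq': array([ 0.003, -0.001, -0.   , -0.001,  0.   , -0.001]), 'joint_efforts': array([ 1.0000e-03, -4.0598e+01, -2.9263e+01,  0.0000e+00,  6.0000e-03,
        0.0000e+00]), 'eef_pos': array([0.169, 0.653, 0.221]), 'tcp_rot': array([ 0.127,  0.992, -0.001, -0.   ]), 'contact_force': array([ 0.538, -0.295,  0.351]), 'wrist_torque': array([0.015, 0.024, 0.032]), 'finger_force': np.float64(0.0), 'opening': np.float64(1.003)} 0.025
scene [[494.68929612   0.         314.33111397]
 [  0.         494.68929612 200.72089659]
 [  0.           0.           1.        ]] [[-0.748 -0.351  0.564  1.252]
 [ 0.664 -0.401  0.631  0.886]
 [ 0.005  0.846  0.533  0.782]
 [ 0.     0.     0.     1.   ]] ['frame', 'depth', 'camera_matrix', 'extrinsics']
top [[509.72716365   0.         323.6012785 ]
 [  0.         509.72716365 199.6629752 ]
 [  0.           0.           1.        ]] [[-0.013  0.995 -0.096  0.463]
 [-1.    -0.015 -0.025  0.109]
 [-0.027  0.096  0.995  1.285]
 [ 0.     0.     0.     1.   ]] ['frame', 'depth', 'camera_matrix', 'extrinsics']
```

View pics/scene.png

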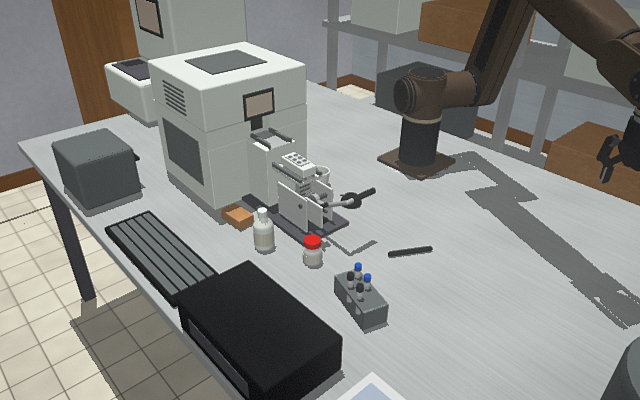

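View pics/top.png

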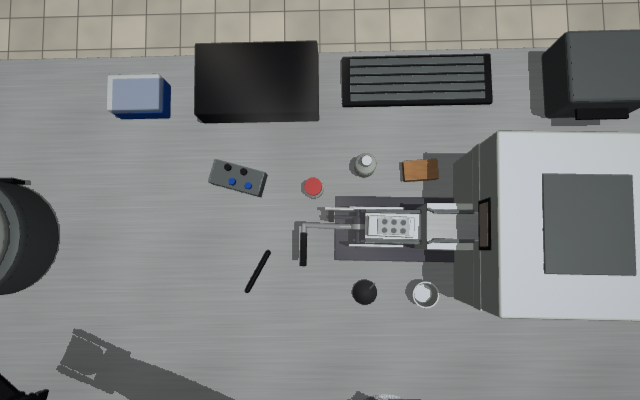

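The scene shows analyser, lift, cartridge and lever. In the top view the grip is at about (303,250), the cartridge at (393,225), the deck at (445,222), the mouse at (364,292) and the marker at (258,271). Station axes are nearly world-aligned.

Run:
```python
from h import *
z=np.load('pics/top.npz'); P,f=z['P'],z['f'].astype(int)
def rep(n,m):
    q=P[m]; print(n,m.sum(),'med',np.median(q,0).round(4),'p2',np.percentile(q,3,0).round(4),'p98',np.percentile(q,97,0).round(4))
    r=cv2.minAreaRect(q[:,:2].astype(np.float32)*1000); print('   rect mm',np.round(r[0],1),np.round(r[1],1),round(r[2],2))
def box(u0,v0,u1,v1):
    m=np.zeros(P.shape[:2],bool); m[v0:v1,u0:u1]=1; return m
g=f.sum(2)
rep('grip',box(296,228,311,270)&(g<150)&(P[...,2]>.07))
rep('arm',box(296,216,365,232)&(P[...,2]>.07))
rep('cart',box(355,205,425,245)&(g>560)&(P[...,2]>.15))
rep('deck',box(427,200,478,245)&(g>560)&(abs(P[...,2]-.19)<.02))
rep('analyser top',box(490,120,640,330)&(P[...,2]>.33))
rep('base',box(325,190,455,265)&(P[...,2]<.04)&(g<300)&(P[...,2]>.004))
for n,b in dict(mouse=(345,275,385,310),cup=(405,275,445,310),jar=(300,170,328,202),marker=(240,245,275,297),bottle=(350,145,382,182),sbox=(395,152,442,186)).items(): rep(n,box(*b)&(P[...,2]>.008))
im=cv2.resize(z['f'][180:300,230:510],None,fx=2.8,fy=2.8,interpolation=cv2.INTER_CUBIC); cv2.imwrite('pics/topc.png',im)
```

```text
grip 204 med [0.4614 0.1848 0.1457] p2 [0.4303 0.1783 0.1406] p98 [0.497  0.192  0.1501]
   rect mm [463.2 150.3] [83.3 71.1] 89.24
arm 565 med [0.5193 0.1015 0.1014] p2 [0.5059 0.048  0.0886] p98 [0.5391 0.185  0.1463]
   rect mm [501.4 117. ] [145.   76.5] 89.78
cart 270 med [0.5114 0.0238 0.175 ] p2 [ 0.4908 -0.0564  0.1712] p98 [0.5311 0.039  0.1809]
   rect mm [505.3  27.4] [ 58.1 173.6] 8.93
deck 190 med [ 0.5495 -0.1165  0.1904] p2 [ 0.4702 -0.1447  0.187 ] p98 [ 0.5561 -0.0867  0.194 ]
   rect mm [ 513.2 -115.4] [61.9 85.7] 89.24
analyser top 27686 med [ 0.5003 -0.3004  0.3616] p2 [ 0.3446 -0.4236  0.355 ] p98 [ 0.6614 -0.181   0.367 ]
   rect mm [ 510.3 -164.9] [541.7 343.2] 87.13
base 3366 med [4.77e-01 3.00e-04 1.28e-02] p2 [ 0.4332 -0.171   0.0072] p98 [0.5909 0.1101 0.0178]
   rect mm [516.6 -21.9] [321.1 184.9] 89.09
mouse 490 med [0.3586 0.0452 0.0273] p2 [0.3314 0.0181 0.0125] p98 [0.3843 0.0716 0.0357]
   rect mm [400.5  57.7] [150.2  59. ] 17.64
cup 364 med [ 0.3479 -0.1091  0.0397] p2 [ 0.3251 -0.1273  0.0083] p98 [ 0.3819 -0.0699  0.0543]
   rect mm [386.6 -11. ] [274.6  72.6] 72.19
jar 331 med [0.6118 0.1648 0.0648] p2 [0.5919 0.1439 0.0198] p98 [0.6336 0.1849 0.07  ]
   rect mm [566.9 140.2] [210.5  52.7] 30.95
marker 264 med [0.4132 0.3062 0.0135] p2 [0.364  0.1086 0.0085] p98 [0.4631 0.3362 1.2854]
   rect mm [440.2 238.8] [ 84.5 250.4] 28.6
bottle 422 med [0.6609 0.041  0.0786] p2 [0.6429 0.0174 0.025 ] p98 [0.6887 0.0627 0.1143]
   rect mm [583.1  56.9] [ 51.  256.4] 77.92
sbox 743 med [ 0.6551 -0.0989  0.0304] p2 [ 0.6318 -0.1395  0.015 ] p98 [ 0.6798 -0.0581  0.0349]
   rect mm [590.1  -2.9] [ 83.1 327.6] 34.47
```

View pics/topc.png

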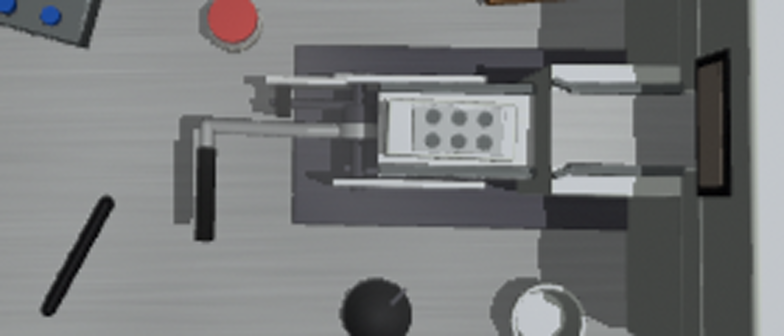

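The crop shows the grip centred at (205,193), the arm elbow at (205,130), the cartridge centre at (455,132) and the near edge of the deck at x=550. The mouse and cup are clear of the lift on the low-x side.

```bash
cat >> h.py <<'E'
def ray(c,u,v,z):
    K=c['camera_matrix'];E=c['extrinsics']
    d=E[:3,:3]@np.array([(u-K[0,2])/K[0,0],-(v-K[1,2])/K[1,1],-1]); o=E[:3,3]
    return (o+d*(z-o[2])/d[2]).round(4)
E
python3 - <<'E'
from h import *
c=grab('top'); P=pts(c); g=c['frame'].astype(int).sum(2)
q=lambda x,y,z:print(x,y,ray(c,230+x/2.8,180+y/2.8,z))
for a in [(550,128,.19),(550,65,.19),(550,195,.19),(455,132,.177),(378,132,.15),(532,132,.17),(205,148,.145),(205,240,.145),(205,193,.145),(750,150,.36)]: q(*a)
m=((P[...,2]>.345)&(P[...,2]<.38)); m[:,:480]=0
n,l,st,_=cv2.connectedComponentsWithStats(m.astype(np.uint8)); k=1+st[1:,4].argmax()
ys,xs=np.where(l==k)
# left edge (front face) and top/bottom edges
v=np.arange(150,305,5); L=[xs[ys==i].min() for i in v]; W=np.array([ray(c,a-.5,b,.36) for a,b in zip(L,v)])
p=np.polyfit(W[:,0],W[:,1],1); print('face y at x=.5',np.polyval(p,.5),'slope',p[0])
for fn in(min,max):
    u=np.arange(520,630,5); T=[fn(ys[xs==i]) for i in u]; W=np.array([ray(c,a,b,.36) for a,b in zip(u,T)]); p=np.polyfit(W[:,1],W[:,0],1); print('edge x at y=-.3',np.polyval(p,-.3),'x at 0',p[1],'slope',p[0])
# grip mask rows
m=(g<130)&(P[...,2]>.1)&(P[...,2]<.2);m[:,:295]=0;m[:,312:]=0;m[:225]=0;m[275:]=0
ys,xs=np.where(m);print('grip px',xs.min(),xs.max(),ys.min(),ys.max(),xs.mean(),ys.mean(),np.median(P[m],0))
m=(P[...,0]>.46)&(P[...,0]<.54)&(P[...,1]>-.06)&(P[...,1]<.05)
print(np.percentile(P[m][:,2],[20,35,50,65,80,95]))
E
```

```text
550 128 [ 0.5098 -0.0826  0.19  ]
550 65 [ 0.558  -0.0842  0.19  ]
550 195 [ 0.4589 -0.081   0.19  ]
455 132 [ 0.5082 -0.0117  0.177 ]
378 132 [0.5102 0.0463 0.15  ]
532 132 [ 0.5077 -0.0721  0.17  ]
205 148 [0.4995 0.1842 0.145 ]
205 240 [0.4266 0.1849 0.145 ]
205 193 [0.4637 0.1845 0.145 ]
750 150 [ 0.4866 -0.1802  0.36  ]
face y at x=.5 -0.17550749208564617 slope -0.033345876104299454
edge x at y=-.3 0.6715945218873739 x at 0 0.6811756157956396 slope 0.03193697969421891
edge x at y=-.3 0.33506841965175915 x at 0 0.34442794271040844 slope 0.03119841019549772
grip px 300 306 233 265 302.9946524064171 249.32620320855614 [0.46352843 0.18484844 0.14615052]
[0.11514005 0.14549069 0.17123687 0.17571662 0.17851596 0.18123605]
```

Emit:
jog_arm:
  increments:
    - {"dx": 0.2,"dy": -0.33,"dz": 0,"az": 0.05,"gripper": 0.3}
    - {"dx": 0.4,"dy": -0.65,"dz": 0.05,"az": 0.1,"gripper": 0.3}
    - {"dx": 0.6,"dy": -0.97,"dz": 0.1,"az": 0.142,"gripper": 0.3}

```text
$.increments[0]: bad value
```

Emit:
jog_arm:
  increments:
    - {"dx": 0.2,"dy": -0.33,"gripper": 0.3}
    - {"dx": 0.4,"dy": -0.65,"gripper": 0.3}
    - {"dx": 0.6,"dy": -0.97,"gripper": 0.3}

```text
$.increments[0]: bad value
```

Emit:
jog_arm:
  increments:
    - {"dx": 0.2,"dy": -0.33,"gripper": 0.3}
    - {"dx": 0.4,"dy": -0.65,"gripper": 0.3}
    - {"dx": 0.6,"dy": -0.97,"gripper": 0.3}

```text
$.increments[0]: bad value
```

Emit:
jog_arm:
  increments:
    - {"dx": 0.22,"dy": -0.33,"gripper": 0.3}
    - {"dx": 0.44,"dy": -0.65,"gripper": 0.3}
    - {"dx": 0.65,"dy": -0.97,"gripper": 0.3}
    - {"dx": 0.65,"dy": -0.97,"gripper": 0.3}

```text
$.increments[0]: bad value
```

Emit:
jog_arm:
  increments:
    - {"dx": 0.2,"dy": -0.33,"dz": 0.0,"ax": 0,"ay": 0,"az": 0.05,"gripper": 0.3}
    - {"dx": 0.4,"dy": -0.65,"dz": 0.05,"ax": 0,"ay": 0,"az": 0.1,"gripper": 0.3}
    - {"dx": 0.6,"dy": -0.97,"dz": 0.1,"ax": 0,"ay": 0,"az": 0.142,"gripper": 0.3}

```text
time: 0.45
eef_pos: [0.2416, 0.5354, 0.2333]
tcp_rot: [0.013, 1.0, -0.001, -0.0]
contact_force: [0.9, 0.2, 0.8]
opening: 0.649
finger_force: 0.0
```

Emit:
jog_arm:
  increments:
    - {"dx": 0.2,"dy": -0.33,"dz": 0,"ax": 0,"ay": 0,"az": 0,"gripper": 0.3}
    - {"dx": 0.4,"dy": -0.65,"dz": 0,"ax": 0,"ay": 0,"az": 0,"gripper": 0.3}
    - {"dx": 0.6,"dy": -0.97,"dz": 0,"ax": 0,"ay": 0,"az": 0,"gripper": 0.3}

```text
time: 0.75
eef_pos: [0.3139, 0.4188, 0.234]
tcp_rot: [0.015, 1.0, -0.0, 0.0]
contact_force: [1.2, -0.3, 0.0]
opening: 0.648
finger_force: 0.0
```

Emit:
jog_arm:
  increments:
    - {"dx": 0.2,"dy": -0.33,"dz": 0,"ax": 0,"ay": 0,"az": 0,"gripper": 0.3}
    - {"dx": 0.4,"dy": -0.65,"dz": 0,"ax": 0,"ay": 0,"az": 0,"gripper": 0.3}
    - {"dx": 0.6,"dy": -0.97,"dz": 0,"ax": 0,"ay": 0,"az": 0,"gripper": 0.3}

```text
time: 1.05
eef_pos: [0.3859, 0.3025, 0.2341]
tcp_rot: [0.015, 1.0, 0.0, 0.0]
contact_force: [0.5, 1.0, -0.2]
opening: 0.65
finger_force: 0.0
```

Emit:
jog_arm:
  increments:
    - {"dx": 0.2,"dy": -0.33,"dz": 0,"ax": 0,"ay": 0,"az": 0,"gripper": 0.3}
    - {"dx": 0.4,"dy": -0.65,"dz": 0,"ax": 0,"ay": 0,"az": 0,"gripper": 0.3}
    - {"dx": 0.65,"dy": -0.97,"dz": 0,"ax": 0,"ay": 0,"az": 0,"gripper": 0.3}
    - {"dx": 0.65,"dy": -0.97,"dz": 0,"ax": 0,"ay": 0,"az": 0,"gripper": 0.3}

```text
time: 1.45
eef_pos: [0.466, 0.1836, 0.2342]
tcp_rot: [0.019, 1.0, -0.001, 0.001]
contact_force: [-0.4, 0.3, -0.6]
opening: 0.651
finger_force: 0.0
```

Run:
```python
from h import *
s=get_state(); print(s['eef_pos'].round(4),s['tcp_rot'].round(3),s['contact_force'].round(2))
c=grab('wrist'); P=pts(c); cv2.imwrite('pics/w1.png',c['frame'])
g=c['frame'].astype(int).sum(2)
m=(g<150)&(P[...,2]>.09)&(P[...,2]<.17)&(abs(P[...,0]-.46)<.06)&(abs(P[...,1]-.185)<.03)
q=P[m]; print(m.sum(),np.median(q,0),np.percentile(q,2,0),np.percentile(q,98,0))
```

```text
[0.466  0.1836 0.2342] [ 0.019  1.    -0.001  0.001] [-0.42  0.34 -0.61]
877 [0.47372031 0.18583731 0.1448724 ] [0.43498271 0.17692647 0.14135715] [0.49635153 0.19132493 0.14713548]
```

View pics/w1.png

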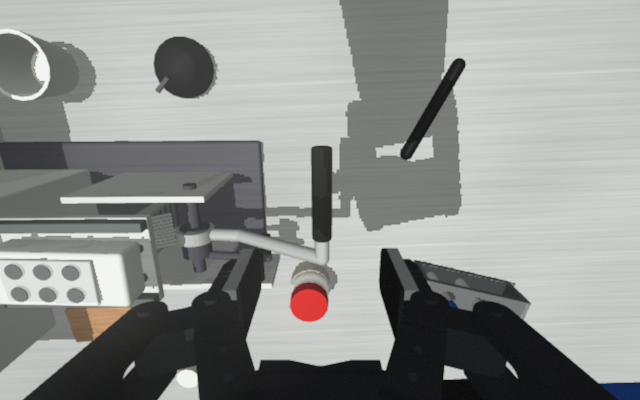

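The wrist view shows the grip upright at columns 312–332, rows 147–240, centred between the fingers. Descending on it.

Emit:
jog_arm:
  increments:
    - {"dx": -0.02,"dy": 0.01,"dz": -0.3,"ax": 0,"ay": 0,"az": 0,"gripper": 0.3}
    - {"dx": -0.02,"dy": 0.01,"dz": -0.6,"ax": 0,"ay": 0,"az": 0,"gripper": 0.3}
    - {"dx": -0.02,"dy": 0.01,"dz": -0.75,"ax": 0,"ay": 0,"az": 0,"gripper": 0.3}
    - {"dx": -0.02,"dy": 0.01,"dz": -0.75,"ax": 0,"ay": 0,"az": 0,"gripper": 0.3}

```text
time: 1.9
eef_pos: [0.4576, 0.1895, 0.1405]
tcp_rot: [0.015, 1.0, -0.001, -0.004]
contact_force: [-0.7, 0.6, 0.0]
opening: 0.649
finger_force: 0.0
```

Emit:
jog_arm:
  increments:
    - {"dx": 0,"dy": 0,"dz": 0,"ax": 0,"ay": 0,"az": 0,"gripper": -1}
    - {"dx": 0,"dy": 0,"dz": 0,"ax": 0,"ay": 0,"az": 0,"gripper": -1}
    - {"dx": 0,"dy": 0,"dz": 0,"ax": 0,"ay": 0,"az": 0,"gripper": -1}
    - {"dx": 0,"dy": 0,"dz": 0,"ax": 0,"ay": 0,"az": 0,"gripper": -1}
    - {"dx": 0,"dy": 0,"dz": 0,"ax": 0,"ay": 0,"az": 0,"gripper": -1}
    - {"dx": 0,"dy": 0,"dz": 0,"ax": 0,"ay": 0,"az": 0,"gripper": -1}
  force: 40

```text
time: 2.5
eef_pos: [0.4612, 0.189, 0.1446]
tcp_rot: [0.015, 1.0, 0.0, 0.0]
contact_force: [-0.2, -0.4, 0.3]
opening: 0.002
finger_force: 0.0
```

Run:
```python
from h import *
s=get_state(); print(s['eef_pos'].round(4),s['opening'],s['finger_force'])
a=grab('wrist'); b=grab('scene'); t=grab('top')
cv2.imwrite('pics/m.png',np.vstack([np.hstack([cv2.resize(a['frame'],(400,250)),cv2.resize(t['frame'][180:280,220:380],(400,250),interpolation=2)]),cv2.resize(b['frame'][120:260,220:444],(800,350)[:2],interpolation=2)[:350]]))
```

```text
[0.4612 0.189  0.1446] 0.002348584165514269 0.0
```

View pics/m.png

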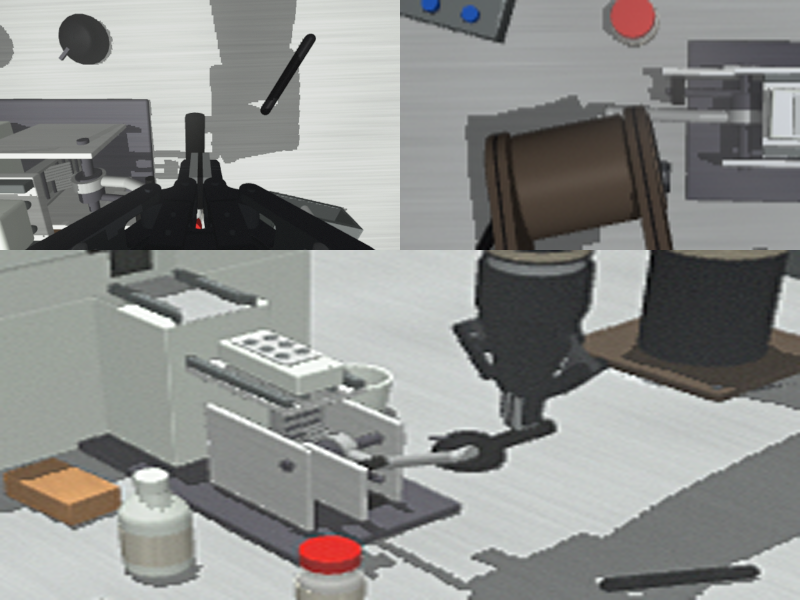

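Run:
```python
from h import *
c=grab('wrist'); P=pts(c); g=c['frame'].astype(int).sum(2)
m=(g<200)&(abs(P[...,0]-.437)<.012)&(abs(P[...,1]-.187)<.04)&(P[...,2]>.05)
q=P[m]; print(m.sum(),np.median(q,0),np.percentile(q,2,0),np.percentile(q,98,0))
# profile along column through grip, pixel (195,130)/0.625
for v in range(175,290,8): print(v,P[v,312].round(3),g[v,312])
c=grab('scene');P=pts(c);g=c['frame'].astype(int).sum(2)
m=(g<200)&(P[...,0]>.41)&(P[...,0]<.51)&(abs(P[...,1]-.187)<.03)&(P[...,2]>.06)
for x in np.arange(.42,.51,.01):
    k=m&(abs(P[...,0]-x)<.005); q=P[k]
    if k.sum(): print(x.round(3),k.sum(),np.percentile(q[:,2],[5,50,95]).round(3),np.median(q[:,1]).round(3))
```

```text
19127 [0.44425913 0.1835971  0.22410096] [0.42982229 0.14826595 0.14363174] [0.44890333 0.22218249 0.24420549]
175 [0.453 0.181 0.   ] 647
183 [0.425 0.185 0.136] 162
191 [0.427 0.186 0.146] 161
199 [0.431 0.186 0.146] 160
207 [0.435 0.185 0.145] 151
215 [0.438 0.185 0.148] 143
223 [0.442 0.185 0.147] 140
231 [0.447 0.185 0.147] 131
239 [0.451 0.185 0.146] 119
247 [0.449 0.185 0.161] 280
255 [0.448 0.185 0.169] 277
263 [0.449 0.185 0.175] 275
271 [0.449 0.186 0.182] 275
279 [0.448 0.186 0.189] 274
287 [0.449 0.186 0.192] 339
0.43 9 [0.14  0.145 0.255] 0.191
0.44 19 [0.137 0.144 0.328] 0.191
0.45 34 [0.139 0.208 0.32 ] 0.2
0.46 53 [0.14  0.183 0.234] 0.201
0.47 377 [0.168 0.223 0.271] 0.195
0.48 273 [0.146 0.256 0.374] 0.196
0.49 414 [0.148 0.353 0.4  ] 0.203
0.5 359 [0.285 0.327 0.408] 0.187
0.51 1 [0.386 0.386 0.386] 0.157
```

Run:
```python
from h import *
c=grab('wrist');K=c['camera_matrix'];E=np.linalg.inv(c['extrinsics']); print(c['mount'].round(3))
im=cv2.resize(c['frame'][160:360,220:420],None,fx=3,fy=3)
for p in [(.449,.1886,.16),(.449,.1886,.1446),(.449,.1886,.12),(.449,.177,.139),(.449,.193,.139)]:
    q=E[:3,:3]@p+E[:3,3]; u=K[0,0]*q[0]/-q[2]+K[0,2]; v=K[1,1]*-q[1]/-q[2]+K[1,2]; print(p,u,v)
    cv2.circle(im,(int((u-220)*3),int((v-160)*3)),4,(0,0,255),-1)
b=grab('scene'); E=np.linalg.inv(b['extrinsics']);K=b['camera_matrix']; im2=cv2.resize(b['frame'][195:265,330:430],None,fx=6,fy=6)[:400]
for p in [(.461,.203,.12),(.461,.203,.1446)]:
    q=E[:3,:3]@p+E[:3,3]; u=K[0,0]*q[0]/-q[2]+K[0,2]; v=K[1,1]*-q[1]/-q[2]+K[1,2]; print(u,v)
    cv2.circle(im2,(int((u-330)*6),int((v-195)*6)),4,(0,0,255),-1)
d=np.zeros((600,800,3),np.uint8); d[:400,:400]=cv2.resize(im,(400,400)); d[:280,400:]=cv2.resize(im2,(400,280)); cv2.imwrite('pics/m2.png',d[:400])
```

```text
[[-0.     0.956  0.294  0.076]
 [ 1.     0.    -0.    -0.001]
 [-0.     0.294 -0.956 -0.152]
 [ 0.     0.     0.     1.   ]]
(0.449, 0.1886, 0.16) 319.6841276822658 246.95331484296807
(0.449, 0.1886, 0.1446) 319.70046698352394 233.47564387149245
(0.449, 0.1886, 0.12) 319.7212396551412 216.3410535464788
(0.449, 0.177, 0.139) 296.9866948236371 229.81097207403457
(0.449, 0.193, 0.139) 328.33053023540054 228.90774278914205
368.5905748884911 203.9024475531825
369.2231067217835 195.47354057048253
```

View pics/m2.png

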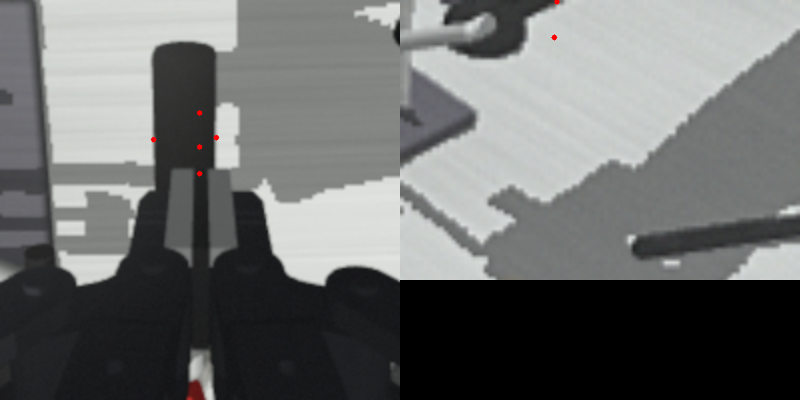

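The wrist crop shows the shut fingertips ending at crop (170–235, 168). Their depth puts them near z 0.158, above the bar, whose top is at 0.147. So the tips sit about 38 mm higher than the stated overhang implies. Before going deeper I'll check the tips' real tool-frame offset.

Run:
```python
from h import *
s=get_state(); c=grab('wrist'); P=pts(c); g=c['frame'].astype(int).sum(2); print(s['eef_pos'].round(4),s['qpos'].round(4))
for v in range(236,262,2): print(v,[tuple(P[v,u].round(3)) for u in (309,316,320,328,334)],g[v,[309,316,320,328,334]])
import plant; print([ (k,getattr(ctrl,k)) for k in dir(ctrl) if not k.startswith('_')])
```

```text
[0.461  0.1889 0.1442] [ 0.1851 -0.0259  2.0726 -0.      1.0951 -1.3549]
236 [(np.float64(0.449), np.float64(0.183), np.float64(0.146)), (np.float64(0.45), np.float64(0.187), np.float64(0.146)), (np.float64(0.45), np.float64(0.189), np.float64(0.145)), (np.float64(0.513), np.float64(0.195), np.float64(-0.0)), (np.float64(0.514), np.float64(0.2), np.float64(-0.0))] [129 125 111 608 662]
238 [(np.float64(0.45), np.float64(0.183), np.float64(0.147)), (np.float64(0.451), np.float64(0.187), np.float64(0.145)), (np.float64(0.452), np.float64(0.189), np.float64(0.144)), (np.float64(0.515), np.float64(0.195), np.float64(0.001)), (np.float64(0.516), np.float64(0.2), np.float64(0.0))] [123 121 119 608 661]
240 [(np.float64(0.452), np.float64(0.183), np.float64(0.146)), (np.float64(0.452), np.float64(0.187), np.float64(0.146)), (np.float64(0.453), np.float64(0.189), np.float64(0.144)), (np.float64(0.517), np.float64(0.194), np.float64(0.001)), (np.float64(0.518), np.float64(0.2), np.float64(-0.001))] [124 119 116 594 655]
242 [(np.float64(0.453), np.float64(0.183), np.float64(0.147)), (np.float
[... 2511 characters left out ...]
.449), np.float64(0.184), np.float64(0.171)), (np.float64(0.449), np.float64(0.187), np.float64(0.171)), (np.float64(0.449), np.float64(0.189), np.float64(0.171)), (np.float64(0.449), np.float64(0.192), np.float64(0.171)), (np.float64(0.449), np.float64(0.195), np.float64(0.171))] [276 213  89 282 280]
260 [(np.float64(0.449), np.float64(0.184), np.float64(0.173)), (np.float64(0.449), np.float64(0.187), np.float64(0.172)), (np.float64(0.449), np.float64(0.189), np.float64(0.173)), (np.float64(0.449), np.float64(0.192), np.float64(0.173)), (np.float64(0.449), np.float64(0.195), np.float64(0.173))] [277 206  97 278 276]
[('Unreachable', <class 'plant.Unreachable'>), ('finger_overhang', 0.025)]
```

Emit:
jog_arm:
  increments:
    - {"dx": 0,"dy": 0,"dz": 0.05,"ax": 0,"ay": 0,"az": 0,"gripper": 0.3}
    - {"dx": 0,"dy": 0,"dz": 0.05,"ax": 0,"ay": 0,"az": 0,"gripper": 0.3}
    - {"dx": 0,"dy": 0,"dz": 0.05,"ax": 0,"ay": 0,"az": 0,"gripper": 0.3}
    - {"dx": 0,"dy": 0,"dz": 0.05,"ax": 0,"ay": 0,"az": 0,"gripper": 0.3}

```text
time: 3.3
eef_pos: [0.4611, 0.189, 0.1503]
tcp_rot: [0.015, 1.0, -0.0, 0.0]
contact_force: [-0.6, -0.3, 0.6]
opening: 0.647
finger_force: 0.0
```

Shut, the tips are really about 13 mm *behind* the reported TCP (TCP z 0.144, tips z 0.157). From here on I use tip_z = eef_z + 0.013. Descending until the pads straddle the bar.

Emit:
jog_arm:
  increments:
    - {"dx": 0.02,"dy": -0.03,"dz": -0.1,"ax": 0,"ay": 0,"az": 0,"gripper": 0.3}
    - {"dx": 0.02,"dy": -0.03,"dz": -0.2,"ax": 0,"ay": 0,"az": 0,"gripper": 0.3}
    - {"dx": 0.02,"dy": -0.03,"dz": -0.3,"ax": 0,"ay": 0,"az": 0,"gripper": 0.3}
    - {"dx": 0.02,"dy": -0.03,"dz": -0.37,"ax": 0,"ay": 0,"az": 0,"gripper": 0.3}
    - {"dx": 0.02,"dy": -0.03,"dz": -0.37,"ax": 0,"ay": 0,"az": 0,"gripper": 0.3}

```text
time: 3.8
eef_pos: [0.4619, 0.1851, 0.1034]
tcp_rot: [0.015, 1.0, -0.0, -0.002]
contact_force: [-1.0, -1.1, -0.2]
opening: 0.654
finger_force: 0.0
```

Emit:
jog_arm:
  increments:
    - {"dx": 0,"dy": 0,"dz": 0,"ax": 0,"ay": 0,"az": 0,"gripper": -1}
    - {"dx": 0,"dy": 0,"dz": 0,"ax": 0,"ay": 0,"az": 0,"gripper": -1}
    - {"dx": 0,"dy": 0,"dz": 0,"ax": 0,"ay": 0,"az": 0,"gripper": -1}
    - {"dx": 0,"dy": 0,"dz": 0,"ax": 0,"ay": 0,"az": 0,"gripper": -1}
    - {"dx": 0,"dy": 0,"dz": 0,"ax": 0,"ay": 0,"az": 0,"gripper": -1}
    - {"dx": 0,"dy": 0,"dz": 0,"ax": 0,"ay": 0,"az": 0,"gripper": -1}
  force: 40

```text
time: 4.4
eef_pos: [0.464, 0.185, 0.1064]
tcp_rot: [0.015, 1.0, -0.0, 0.001]
contact_force: [1.6, -2.9, 2.2]
opening: 0.172
finger_force: 39.0
```

Emit:
jog_arm:
  increments:
    - {"dx": 0,"dy": -0.01,"dz": 0.025,"ax": 0,"ay": 0,"az": 0,"gripper": -1}
    - {"dx": 0,"dy": -0.023,"dz": 0.05,"ax": 0,"ay": 0,"az": 0,"gripper": -1}
    - {"dx": 0,"dy": -0.023,"dz": 0.05,"ax": 0,"ay": 0,"az": 0,"gripper": -1}

```text
time: 4.7
eef_pos: [0.4632, 0.1827, 0.1112]
tcp_rot: [0.016, 1.0, 0.0, -0.0]
contact_force: [3.8, -2.2, -6.3]
opening: 0.175
finger_force: 39.2
```

Run:
```python
from h import *
s=get_state(); print(s['eef_pos'].round(4),s['contact_force'].round(2),s['finger_force'])
```

```text
[0.4632 0.1827 0.1112] [ 3.8  -2.23 -6.34] 39.17268455028534
```

Emit:
jog_arm:
  increments:
    - {"dx": 0,"dy": -0.006,"dz": 0.0125,"ax": 0,"ay": 0,"az": 0,"gripper": -1}
    - {"dx": 0,"dy": -0.012,"dz": 0.025,"ax": 0,"ay": 0,"az": 0,"gripper": -1}
    - {"dx": 0,"dy": -0.012,"dz": 0.025,"ax": 0,"ay": 0,"az": 0,"gripper": -1}

```text
time: 5.0
eef_pos: [0.463, 0.1812, 0.1145]
tcp_rot: [0.016, 1.0, 0.0, -0.001]
contact_force: [2.5, -0.8, -6.5]
opening: 0.169
finger_force: 39.0
```

Steady load of about 6 N and no stop yet; continuing.

Emit:
jog_arm:
  increments:
    - {"dx": 0,"dy": -0.008,"dz": 0.015,"ax": 0,"ay": 0,"az": 0,"gripper": -1}
    - {"dx": 0,"dy": -0.016,"dz": 0.03,"ax": 0,"ay": 0,"az": 0,"gripper": -1}
    - {"dx": 0,"dy": -0.016,"dz": 0.03,"ax": 0,"ay": 0,"az": 0,"gripper": -1}

```text
time: 5.3
eef_pos: [0.463, 0.1794, 0.1183]
tcp_rot: [0.016, 1.0, 0.0, -0.0]
contact_force: [1.5, -0.5, -7.1]
opening: 0.173
finger_force: 39.1
```

Emit:
jog_arm:
  increments:
    - {"dx": 0,"dy": -0.008,"dz": 0.015,"ax": 0,"ay": 0,"az": 0,"gripper": -1}
    - {"dx": 0,"dy": -0.017,"dz": 0.03,"ax": 0,"ay": 0,"az": 0,"gripper": -1}
    - {"dx": 0,"dy": -0.017,"dz": 0.03,"ax": 0,"ay": 0,"az": 0,"gripper": -1}

```text
time: 5.6
eef_pos: [0.4626, 0.1779, 0.1206]
tcp_rot: [0.015, 1.0, 0.001, -0.001]
contact_force: [4.9, 4.9, -14.8]
opening: 0.175
finger_force: 39.3
```

Upper stop felt at eef z of about 0.119. The lower stop is predicted near eef z 0.068. Stroking down to just short of it.

Emit:
jog_arm:
  increments:
    - {"dx": 0,"dy": 0.024,"dz": -0.05,"ax": 0,"ay": 0,"az": 0,"gripper": -1}
    - {"dx": 0,"dy": 0.048,"dz": -0.098,"ax": 0,"ay": 0,"az": 0,"gripper": -1}
    - {"dx": 0,"dy": 0.07,"dz": -0.15,"ax": 0,"ay": 0,"az": 0,"gripper": -1}
    - {"dx": 0,"dy": 0.088,"dz": -0.2,"ax": 0,"ay": 0,"az": 0,"gripper": -1}
    - {"dx": 0,"dy": 0.105,"dz": -0.25,"ax": 0,"ay": 0,"az": 0,"gripper": -1}
    - {"dx": 0,"dy": 0.119,"dz": -0.3,"ax": 0,"ay": 0,"az": 0,"gripper": -1}
    - {"dx": 0,"dy": 0.13,"dz": -0.35,"ax": 0,"ay": 0,"az": 0,"gripper": -1}
    - {"dx": 0,"dy": 0.139,"dz": -0.4,"ax": 0,"ay": 0,"az": 0,"gripper": -1}
    - {"dx": 0,"dy": 0.139,"dz": -0.4,"ax": 0,"ay": 0,"az": 0,"gripper": -1}

```text
time: 6.5
eef_pos: [0.4651, 0.1937, 0.0758]
tcp_rot: [0.015, 1.0, -0.001, 0.001]
contact_force: [-1.7, -2.9, 5.1]
opening: 0.17
finger_force: 42.8
```

Emit:
jog_arm:
  increments:
    - {"dx": 0,"dy": 0.003,"dz": -0.015,"ax": 0,"ay": 0,"az": 0,"gripper": -1}
    - {"dx": 0,"dy": 0.005,"dz": -0.03,"ax": 0,"ay": 0,"az": 0,"gripper": -1}
    - {"dx": 0,"dy": 0.005,"dz": -0.03,"ax": 0,"ay": 0,"az": 0,"gripper": -1}

```text
time: 6.8
eef_pos: [0.4655, 0.1943, 0.073]
tcp_rot: [0.015, 1.0, -0.001, 0.002]
contact_force: [-2.3, -2.3, 7.4]
opening: 0.17
finger_force: 43.3
```

Emit:
jog_arm:
  increments:
    - {"dx": 0,"dy": 0.001,"dz": -0.012,"ax": 0,"ay": 0,"az": 0,"gripper": -1}
    - {"dx": 0,"dy": 0.002,"dz": -0.025,"ax": 0,"ay": 0,"az": 0,"gripper": -1}
    - {"dx": 0,"dy": 0.002,"dz": -0.025,"ax": 0,"ay": 0,"az": 0,"gripper": -1}

```text
time: 7.1
eef_pos: [0.4654, 0.1947, 0.0699]
tcp_rot: [0.015, 1.0, -0.0, 0.002]
contact_force: [-2.4, -3.4, 8.6]
opening: 0.173
finger_force: 43.4
```

Emit:
jog_arm:
  increments:
    - {"dx": 0,"dy": 0.001,"dz": -0.012,"ax": 0,"ay": 0,"az": 0,"gripper": -1}
    - {"dx": 0,"dy": 0.002,"dz": -0.025,"ax": 0,"ay": 0,"az": 0,"gripper": -1}
    - {"dx": 0,"dy": 0.002,"dz": -0.025,"ax": 0,"ay": 0,"az": 0,"gripper": -1}

```text
time: 7.4
eef_pos: [0.4654, 0.195, 0.067]
tcp_rot: [0.015, 1.0, -0.0, 0.002]
contact_force: [-2.2, -2.0, 9.1]
opening: 0.175
finger_force: 43.4
```

```bash
cat > tray.py <<'E'
from h import *
c=grab('scene'); P=pts(c); g=c['frame'].astype(int)
m=(g.sum(2)>480)&(abs(P[...,0]-.51)<.03)&(P[...,1]<.06)&(P[...,1]>-.055)&(P[...,2]>.165)&(P[...,2]<.25)
h,e=np.histogram(P[m][:,2],np.arange(.165,.25,.002)); k=np.convolve(h,[1,1,1,1],'same').argmax()
z0=e[k]; q=P[m]; q=q[abs(q[:,2]-z0)<.006]; d=(abs(P[...,0]-.51)<.02)&(P[...,1]<-.09)&(P[...,1]>-.14)&(P[...,2]>.17)&(P[...,2]<.205)&(g.sum(2)>400)
s=get_state(); print('t',s['time'],'cart top',np.median(q,0).round(4),len(q),'deck',np.median(P[d],0).round(4),d.sum(), 'eef',s['eef_pos'].round(4),s['contact_force'].round(1))
E
python3 tray.py
```

```text
t 7.45 cart top [0.5166 0.002  0.19  ] 276 deck [ 0.5072 -0.1136  0.1918] 100 eef [0.4654 0.195  0.067 ] [-2.5 -2.   8.2]
```

Emit:
jog_arm:
  increments:
    - {"dx": 0,"dy": 0.001,"dz": -0.012,"ax": 0,"ay": 0,"az": 0,"gripper": -1}
    - {"dx": 0,"dy": 0.001,"dz": -0.022,"ax": 0,"ay": 0,"az": 0,"gripper": -1}
    - {"dx": 0,"dy": 0.001,"dz": -0.022,"ax": 0,"ay": 0,"az": 0,"gripper": -1}

```text
time: 7.75
eef_pos: [0.4652, 0.1953, 0.0641]
tcp_rot: [0.015, 1.0, -0.0, 0.002]
contact_force: [-2.2, -0.7, 7.4]
opening: 0.173
finger_force: 43.5
```

Emit:
jog_arm:
  increments:
    - {"dx": 0,"dy": 0.0,"dz": -0.012,"ax": 0,"ay": 0,"az": 0,"gripper": -1}
    - {"dx": 0,"dy": 0.0,"dz": -0.022,"ax": 0,"ay": 0,"az": 0,"gripper": -1}
    - {"dx": 0,"dy": 0.0,"dz": -0.022,"ax": 0,"ay": 0,"az": 0,"gripper": -1}

```text
time: 8.05
eef_pos: [0.4653, 0.1955, 0.0617]
tcp_rot: [0.015, 1.0, -0.0, 0.002]
contact_force: [-3.4, -0.6, 8.1]
opening: 0.172
finger_force: 43.8
```

```bash
cat > bar.py <<'E'
from h import *
s=get_state(); c=grab('wrist'); P=pts(c); g=c['frame'].astype(int).sum(2)
m=(g<220)&(P[...,0]>.428)&(P[...,0]<.446)&(abs(P[...,1]-s['eef_pos'][1])<.012)&(P[...,2]<s['eef_pos'][2]+.06)&(P[...,2]>.05)
q=P[m]; print('bar top',m.sum(),np.percentile(q[:,2],[5,50,75]).round(4),'y',np.median(q[:,1]).round(4),'eef',s['eef_pos'].round(4),s['contact_force'].round(1))
E
python3 bar.py; python3 tray.py
```

```text
bar top 1848 [0.099  0.1031 0.1038] y 0.1954 eef [0.4653 0.1955 0.0617] [-3.4 -0.6  8.1]
t 8.15 cart top [0.5164 0.0048 0.1916] 270 deck [ 0.5079 -0.1123  0.1918] 104 eef [0.4654 0.1955 0.0617] [-3.  -0.4  7.9]
```

Emit:
jog_arm:
  increments:
    - {"dx": 0,"dy": 0.0,"dz": -0.012,"ax": 0,"ay": 0,"az": 0,"gripper": -1}
    - {"dx": 0,"dy": 0.0,"dz": -0.02,"ax": 0,"ay": 0,"az": 0,"gripper": -1}
    - {"dx": 0,"dy": 0.0,"dz": -0.02,"ax": 0,"ay": 0,"az": 0,"gripper": -1}

```text
time: 8.45
eef_pos: [0.4657, 0.1957, 0.0599]
tcp_rot: [0.015, 1.0, 0.0, 0.002]
contact_force: [-3.8, -0.6, 11.0]
opening: 0.172
finger_force: 44.2
```

Emit:
jog_arm:
  increments:
    - {"dx": 0,"dy": 0.0,"dz": -0.008,"ax": 0,"ay": 0,"az": 0,"gripper": -1}
    - {"dx": 0,"dy": 0.0,"dz": -0.015,"ax": 0,"ay": 0,"az": 0,"gripper": -1}
    - {"dx": 0,"dy": 0.0,"dz": -0.015,"ax": 0,"ay": 0,"az": 0,"gripper": -1}

```text
time: 8.75
eef_pos: [0.466, 0.1959, 0.0588]
tcp_rot: [0.015, 1.0, 0.0, 0.002]
contact_force: [-5.3, -0.0, 14.6]
opening: 0.169
finger_force: 44.7
```

```bash
python3 bar.py; python3 tray.py
```

```text
bar top 1880 [0.0971 0.1012 0.1019] y 0.1955 eef [0.466  0.1959 0.0588] [-5.3 -0.  14.6]
t 8.85 cart top [0.5151 0.0026 0.1927] 267 deck [ 0.5083 -0.1089  0.1919] 101 eef [0.4659 0.1959 0.0589] [-4.8 -0.8 14.2]
```

Lower stop felt at eef z of about 0.060, and the tray has risen one step (cartridge top now about 0.193, over-travel included). Upstroke.

Emit:
jog_arm:
  increments:
    - {"dx": 0,"dy": -0.004,"dz": 0.051,"ax": 0,"ay": 0,"az": 0,"gripper": -1}
    - {"dx": 0,"dy": -0.01,"dz": 0.103,"ax": 0,"ay": 0,"az": 0,"gripper": -1}
    - {"dx": 0,"dy": -0.017,"dz": 0.155,"ax": 0,"ay": 0,"az": 0,"gripper": -1}
    - {"dx": 0,"dy": -0.027,"dz": 0.206,"ax": 0,"ay": 0,"az": 0,"gripper": -1}
    - {"dx": 0,"dy": -0.038,"dz": 0.257,"ax": 0,"ay": 0,"az": 0,"gripper": -1}
    - {"dx": 0,"dy": -0.052,"dz": 0.31,"ax": 0,"ay": 0,"az": 0,"gripper": -1}
    - {"dx": 0,"dy": -0.067,"dz": 0.36,"ax": 0,"ay": 0,"az": 0,"gripper": -1}
    - {"dx": 0,"dy": -0.085,"dz": 0.41,"ax": 0,"ay": 0,"az": 0,"gripper": -1}
    - {"dx": 0,"dy": -0.105,"dz": 0.463,"ax": 0,"ay": 0,"az": 0,"gripper": -1}
    - {"dx": 0,"dy": -0.125,"dz": 0.505,"ax": 0,"ay": 0,"az": 0,"gripper": -1}

```text
time: 9.85
eef_pos: [0.4631, 0.1805, 0.1157]
tcp_rot: [0.016, 1.0, 0.001, -0.0]
contact_force: [0.2, 4.8, -5.0]
opening: 0.175
finger_force: 40.1
```

```bash
python3 bar.py; python3 tray.py
```

```text
bar top 1737 [0.1496 0.1535 0.1542] y 0.181 eef [0.4631 0.1805 0.1157] [ 0.2  4.8 -5. ]
t 9.95 cart top [0.5155 0.0031 0.1895] 265 deck [ 0.508  -0.1125  0.1918] 96 eef [0.4635 0.1803 0.1164] [-2.4  4.9  0.6]
```

Emit:
jog_arm:
  increments:
    - {"dx": 0,"dy": -0.004,"dz": 0.012,"ax": 0,"ay": 0,"az": 0,"gripper": -1}
    - {"dx": 0,"dy": -0.008,"dz": 0.025,"ax": 0,"ay": 0,"az": 0,"gripper": -1}
    - {"dx": 0,"dy": -0.008,"dz": 0.025,"ax": 0,"ay": 0,"az": 0,"gripper": -1}

```text
time: 10.25
eef_pos: [0.4631, 0.1793, 0.1181]
tcp_rot: [0.015, 1.0, 0.0, -0.0]
contact_force: [0.2, 5.5, -3.8]
opening: 0.174
finger_force: 39.9
```

Emit:
jog_arm:
  increments:
    - {"dx": 0,"dy": -0.004,"dz": 0.012,"ax": 0,"ay": 0,"az": 0,"gripper": -1}
    - {"dx": 0,"dy": -0.007,"dz": 0.022,"ax": 0,"ay": 0,"az": 0,"gripper": -1}
    - {"dx": 0,"dy": -0.007,"dz": 0.022,"ax": 0,"ay": 0,"az": 0,"gripper": -1}

```text
time: 10.55
eef_pos: [0.4627, 0.1784, 0.1196]
tcp_rot: [0.015, 1.0, 0.0, -0.001]
contact_force: [2.4, 6.1, -9.1]
opening: 0.173
finger_force: 39.6
```

Emit:
jog_arm:
  increments:
    - {"dx": 0,"dy": 0.026,"dz": -0.06,"ax": 0,"ay": 0,"az": 0,"gripper": -1}
    - {"dx": 0,"dy": 0.05,"dz": -0.12,"ax": 0,"ay": 0,"az": 0,"gripper": -1}
    - {"dx": 0,"dy": 0.072,"dz": -0.18,"ax": 0,"ay": 0,"az": 0,"gripper": -1}
    - {"dx": 0,"dy": 0.09,"dz": -0.24,"ax": 0,"ay": 0,"az": 0,"gripper": -1}
    - {"dx": 0,"dy": 0.105,"dz": -0.3,"ax": 0,"ay": 0,"az": 0,"gripper": -1}
    - {"dx": 0,"dy": 0.118,"dz": -0.36,"ax": 0,"ay": 0,"az": 0,"gripper": -1}
    - {"dx": 0,"dy": 0.127,"dz": -0.42,"ax": 0,"ay": 0,"az": 0,"gripper": -1}
    - {"dx": 0,"dy": 0.133,"dz": -0.47,"ax": 0,"ay": 0,"az": 0,"gripper": -1}
    - {"dx": 0,"dy": 0.137,"dz": -0.5,"ax": 0,"ay": 0,"az": 0,"gripper": -1}
    - {"dx": 0,"dy": 0.14,"dz": -0.52,"ax": 0,"ay": 0,"az": 0,"gripper": -1}

```text
time: 11.55
eef_pos: [0.4651, 0.1954, 0.061]
tcp_rot: [0.015, 1.0, -0.0, 0.001]
contact_force: [-2.7, 2.2, 9.4]
opening: 0.171
finger_force: 43.9
```

Emit:
jog_arm:
  increments:
    - {"dx": 0,"dy": 0.0,"dz": -0.008,"ax": 0,"ay": 0,"az": 0,"gripper": -1}
    - {"dx": 0,"dy": 0.0,"dz": -0.015,"ax": 0,"ay": 0,"az": 0,"gripper": -1}
    - {"dx": 0,"dy": 0.0,"dz": -0.015,"ax": 0,"ay": 0,"az": 0,"gripper": -1}

```text
time: 11.85
eef_pos: [0.4653, 0.1955, 0.0599]
tcp_rot: [0.015, 1.0, -0.0, 0.002]
contact_force: [-4.6, 4.6, 11.5]
opening: 0.171
finger_force: 44.2
```

```bash
python3 bar.py; python3 tray.py
```

```text
bar top 1859 [0.0978 0.1018 0.1026] y 0.1954 eef [0.4653 0.1955 0.0599] [-4.6  4.6 11.5]
t 11.95 cart top [0.5169 0.0032 0.2038] 272 deck [ 0.5064 -0.1121  0.1916] 103 eef [0.4653 0.1955 0.0599] [-4.7  4.4 10.5]
```

Emit:
jog_arm:
  increments:
    - {"dx": 0,"dy": -0.004,"dz": 0.055,"ax": 0,"ay": 0,"az": 0,"gripper": -1}
    - {"dx": 0,"dy": -0.01,"dz": 0.11,"ax": 0,"ay": 0,"az": 0,"gripper": -1}
    - {"dx": 0,"dy": -0.018,"dz": 0.165,"ax": 0,"ay": 0,"az": 0,"gripper": -1}
    - {"dx": 0,"dy": -0.028,"dz": 0.22,"ax": 0,"ay": 0,"az": 0,"gripper": -1}
    - {"dx": 0,"dy": -0.041,"dz": 0.275,"ax": 0,"ay": 0,"az": 0,"gripper": -1}
    - {"dx": 0,"dy": -0.056,"dz": 0.33,"ax": 0,"ay": 0,"az": 0,"gripper": -1}
    - {"dx": 0,"dy": -0.073,"dz": 0.38,"ax": 0,"ay": 0,"az": 0,"gripper": -1}
    - {"dx": 0,"dy": -0.092,"dz": 0.43,"ax": 0,"ay": 0,"az": 0,"gripper": -1}
    - {"dx": 0,"dy": -0.112,"dz": 0.475,"ax": 0,"ay": 0,"az": 0,"gripper": -1}
    - {"dx": 0,"dy": -0.127,"dz": 0.505,"ax": 0,"ay": 0,"az": 0,"gripper": -1}

```text
time: 12.95
eef_pos: [0.4635, 0.1795, 0.1181]
tcp_rot: [0.015, 1.0, -0.0, 0.0]
contact_force: [0.3, 3.5, -6.0]
opening: 0.17
finger_force: 39.7
```

Emit:
jog_arm:
  increments:
    - {"dx": 0,"dy": -0.006,"dz": 0.015,"ax": 0,"ay": 0,"az": 0,"gripper": -1}
    - {"dx": 0,"dy": -0.012,"dz": 0.03,"ax": 0,"ay": 0,"az": 0,"gripper": -1}
    - {"dx": 0,"dy": -0.012,"dz": 0.03,"ax": 0,"ay": 0,"az": 0,"gripper": -1}

```text
time: 13.25
eef_pos: [0.4629, 0.1784, 0.1199]
tcp_rot: [0.015, 1.0, 0.0, -0.0]
contact_force: [3.0, 4.6, -11.4]
opening: 0.172
finger_force: 39.4
```

```bash
python3 bar.py; python3 tray.py
```

```text
bar top 1716 [0.1529 0.1568 0.1576] y 0.1792 eef [0.4629 0.1784 0.1199] [  3.    4.6 -11.4]
t 13.35 cart top [0.5173 0.005  0.2013] 270 deck [ 0.5087 -0.114   0.1919] 97 eef [0.463  0.1784 0.1199] [  3.6   3.3 -11. ]
```

Emit:
jog_arm:
  increments:
    - {"dx": 0,"dy": 0.026,"dz": -0.06,"ax": 0,"ay": 0,"az": 0,"gripper": -1}
    - {"dx": 0,"dy": 0.05,"dz": -0.12,"ax": 0,"ay": 0,"az": 0,"gripper": -1}
    - {"dx": 0,"dy": 0.072,"dz": -0.18,"ax": 0,"ay": 0,"az": 0,"gripper": -1}
    - {"dx": 0,"dy": 0.09,"dz": -0.24,"ax": 0,"ay": 0,"az": 0,"gripper": -1}
    - {"dx": 0,"dy": 0.105,"dz": -0.3,"ax": 0,"ay": 0,"az": 0,"gripper": -1}
    - {"dx": 0,"dy": 0.118,"dz": -0.36,"ax": 0,"ay": 0,"az": 0,"gripper": -1}
    - {"dx": 0,"dy": 0.127,"dz": -0.42,"ax": 0,"ay": 0,"az": 0,"gripper": -1}
    - {"dx": 0,"dy": 0.133,"dz": -0.47,"ax": 0,"ay": 0,"az": 0,"gripper": -1}
    - {"dx": 0,"dy": 0.137,"dz": -0.5,"ax": 0,"ay": 0,"az": 0,"gripper": -1}
    - {"dx": 0,"dy": 0.139,"dz": -0.52,"ax": 0,"ay": 0,"az": 0,"gripper": -1}

```text
time: 14.35
eef_pos: [0.4652, 0.1955, 0.0609]
tcp_rot: [0.015, 1.0, -0.0, 0.002]
contact_force: [-2.7, 1.4, 9.9]
opening: 0.17
finger_force: 43.9
```

Emit:
jog_arm:
  increments:
    - {"dx": 0,"dy": 0.0,"dz": -0.008,"ax": 0,"ay": 0,"az": 0,"gripper": -1}
    - {"dx": 0,"dy": 0.0,"dz": -0.017,"ax": 0,"ay": 0,"az": 0,"gripper": -1}
    - {"dx": 0,"dy": 0.0,"dz": -0.017,"ax": 0,"ay": 0,"az": 0,"gripper": -1}

```text
time: 14.65
eef_pos: [0.4655, 0.1957, 0.0598]
tcp_rot: [0.015, 1.0, 0.0, 0.002]
contact_force: [-4.3, 2.3, 11.8]
opening: 0.177
finger_force: 44.2
```

```bash
python3 bar.py; python3 tray.py
```

```text
bar top 1876 [0.0977 0.1016 0.1024] y 0.1955 eef [0.4655 0.1957 0.0598] [-4.3  2.3 11.8]
t 14.75 cart top [0.5168 0.0027 0.2156] 271 deck [ 0.5087 -0.1125  0.1919] 97 eef [0.4656 0.1957 0.0598] [-4.3  2.7 12.1]
```

One more stroke should make it level (to about 0.2275 including over-travel). Going up first.

Emit:
jog_arm:
  increments:
    - {"dx": 0,"dy": -0.004,"dz": 0.055,"ax": 0,"ay": 0,"az": 0,"gripper": -1}
    - {"dx": 0,"dy": -0.01,"dz": 0.11,"ax": 0,"ay": 0,"az": 0,"gripper": -1}
    - {"dx": 0,"dy": -0.018,"dz": 0.165,"ax": 0,"ay": 0,"az": 0,"gripper": -1}
    - {"dx": 0,"dy": -0.028,"dz": 0.22,"ax": 0,"ay": 0,"az": 0,"gripper": -1}
    - {"dx": 0,"dy": -0.041,"dz": 0.275,"ax": 0,"ay": 0,"az": 0,"gripper": -1}
    - {"dx": 0,"dy": -0.056,"dz": 0.33,"ax": 0,"ay": 0,"az": 0,"gripper": -1}
    - {"dx": 0,"dy": -0.073,"dz": 0.38,"ax": 0,"ay": 0,"az": 0,"gripper": -1}
    - {"dx": 0,"dy": -0.092,"dz": 0.43,"ax": 0,"ay": 0,"az": 0,"gripper": -1}
    - {"dx": 0,"dy": -0.112,"dz": 0.475,"ax": 0,"ay": 0,"az": 0,"gripper": -1}
    - {"dx": 0,"dy": -0.127,"dz": 0.505,"ax": 0,"ay": 0,"az": 0,"gripper": -1}

```text
time: 15.75
eef_pos: [0.4635, 0.1796, 0.118]
tcp_rot: [0.015, 1.0, -0.0, 0.0]
contact_force: [1.0, 2.5, -6.9]
opening: 0.172
finger_force: 39.7
```

Emit:
jog_arm:
  increments:
    - {"dx": 0,"dy": -0.006,"dz": 0.015,"ax": 0,"ay": 0,"az": 0,"gripper": -1}
    - {"dx": 0,"dy": -0.012,"dz": 0.032,"ax": 0,"ay": 0,"az": 0,"gripper": -1}
    - {"dx": 0,"dy": -0.012,"dz": 0.032,"ax": 0,"ay": 0,"az": 0,"gripper": -1}

```text
time: 16.05
eef_pos: [0.4628, 0.1783, 0.12]
tcp_rot: [0.015, 1.0, -0.0, -0.001]
contact_force: [3.6, 3.9, -11.1]
opening: 0.171
finger_force: 39.4
```

```bash
python3 bar.py; python3 tray.py
```

```text
bar top 1717 [0.1529 0.1568 0.1576] y 0.1792 eef [0.4628 0.1783 0.12  ] [  3.6   3.9 -11.1]
t 16.15 cart top [0.5169 0.0072 0.2132] 269 deck [ 0.5077 -0.1145  0.1921] 96 eef [0.463  0.1783 0.1201] [  2.6   2.9 -13. ]
```

Emit:
jog_arm:
  increments:
    - {"dx": 0,"dy": 0.026,"dz": -0.06,"ax": 0,"ay": 0,"az": 0,"gripper": -1}
    - {"dx": 0,"dy": 0.05,"dz": -0.12,"ax": 0,"ay": 0,"az": 0,"gripper": -1}
    - {"dx": 0,"dy": 0.072,"dz": -0.18,"ax": 0,"ay": 0,"az": 0,"gripper": -1}
    - {"dx": 0,"dy": 0.09,"dz": -0.24,"ax": 0,"ay": 0,"az": 0,"gripper": -1}
    - {"dx": 0,"dy": 0.105,"dz": -0.3,"ax": 0,"ay": 0,"az": 0,"gripper": -1}
    - {"dx": 0,"dy": 0.118,"dz": -0.36,"ax": 0,"ay": 0,"az": 0,"gripper": -1}
    - {"dx": 0,"dy": 0.127,"dz": -0.42,"ax": 0,"ay": 0,"az": 0,"gripper": -1}
    - {"dx": 0,"dy": 0.133,"dz": -0.47,"ax": 0,"ay": 0,"az": 0,"gripper": -1}
    - {"dx": 0,"dy": 0.137,"dz": -0.5,"ax": 0,"ay": 0,"az": 0,"gripper": -1}
    - {"dx": 0,"dy": 0.139,"dz": -0.52,"ax": 0,"ay": 0,"az": 0,"gripper": -1}

```text
time: 17.15
eef_pos: [0.4654, 0.1956, 0.0612]
tcp_rot: [0.015, 1.0, -0.0, 0.002]
contact_force: [-3.4, 1.1, 9.5]
opening: 0.173
finger_force: 43.8
```

Emit:
jog_arm:
  increments:
    - {"dx": 0,"dy": 0.0,"dz": -0.008,"ax": 0,"ay": 0,"az": 0,"gripper": -1}
    - {"dx": 0,"dy": 0.0,"dz": -0.019,"ax": 0,"ay": 0,"az": 0,"gripper": -1}
    - {"dx": 0,"dy": 0.0,"dz": -0.019,"ax": 0,"ay": 0,"az": 0,"gripper": -1}

```text
time: 17.45
eef_pos: [0.4657, 0.1957, 0.0599]
tcp_rot: [0.015, 1.0, 0.0, 0.002]
contact_force: [-4.0, 0.8, 11.2]
opening: 0.17
finger_force: 44.3
```

```bash
python3 bar.py; python3 tray.py
```

```text
bar top 1885 [0.0976 0.1017 0.1024] y 0.1955 eef [0.4657 0.1957 0.0599] [-4.   0.8 11.2]
t 17.55 cart top [0.5169 0.0053 0.2275] 274 deck [ 0.5094 -0.1159  0.1921] 92 eef [0.4657 0.1957 0.0599] [-3.8  0.9 11.7]
```

Emit:
jog_arm:
  increments:
    - {"dx": 0,"dy": -0.002,"dz": 0.04,"ax": 0,"ay": 0,"az": 0,"gripper": -1}
    - {"dx": 0,"dy": -0.005,"dz": 0.08,"ax": 0,"ay": 0,"az": 0,"gripper": -1}
    - {"dx": 0,"dy": -0.01,"dz": 0.12,"ax": 0,"ay": 0,"az": 0,"gripper": -1}
    - {"dx": 0,"dy": -0.01,"dz": 0.12,"ax": 0,"ay": 0,"az": 0,"gripper": -1}
    - {"dx": 0,"dy": -0.01,"dz": 0.12,"ax": 0,"ay": 0,"az": 0,"gripper": 0}
    - {"dx": 0,"dy": -0.01,"dz": 0.12,"ax": 0,"ay": 0,"az": 0,"gripper": 0}
    - {"dx": 0,"dy": -0.01,"dz": 0.12,"ax": 0,"ay": 0,"az": 0,"gripper": 0}
    - {"dx": 0,"dy": -0.01,"dz": 0.12,"ax": 0,"ay": 0,"az": 0,"gripper": 0}

```text
time: 18.35
eef_pos: [0.4635, 0.1938, 0.0709]
tcp_rot: [0.015, 1.0, -0.0, -0.0]
contact_force: [0.2, 0.2, -0.2]
opening: 0.501
finger_force: 0.0
```

```bash
python3 bar.py; python3 tray.py
```

```text
bar top 1810 [0.1078 0.1116 0.1124] y 0.1945 eef [0.4635 0.1938 0.0709] [ 0.2  0.2 -0.2]
t 18.45 cart top [0.5173 0.0043 0.2257] 270 deck [ 0.5088 -0.1147  0.1917] 89 eef [0.4635 0.1938 0.0709] [0.  0.9 0.2]
```

Emit:
jog_arm:
  increments:
    - {"dx": 0,"dy": 0,"dz": 0.25,"ax": 0,"ay": 0,"az": 0,"gripper": 0}
    - {"dx": 0,"dy": 0,"dz": 0.6,"ax": 0,"ay": 0,"az": 0,"gripper": 0}
    - {"dx": 0,"dy": 0,"dz": 1,"ax": 0,"ay": 0,"az": 0,"gripper": 0}
    - {"dx": 0,"dy": 0,"dz": 1,"ax": 0,"ay": 0,"az": 0,"gripper": 0}

```text
time: 18.85
eef_pos: [0.468, 0.1949, 0.1992]
tcp_rot: [0.015, 1.0, 0.002, 0.007]
contact_force: [1.1, 0.2, 0.2]
opening: 0.505
finger_force: 0.0
```

Emit:
jog_arm:
  increments:
    - {"dx": 0.2,"dy": -0.25,"dz": 0.3,"ax": 0,"ay": 0,"az": 0,"gripper": -1}
    - {"dx": 0.44,"dy": -0.6,"dz": 0.3,"ax": 0,"ay": 0,"az": 0,"gripper": -1}
    - {"dx": 0.44,"dy": -0.6,"dz": 0.3,"ax": 0,"ay": 0,"az": 0,"gripper": -1}
    - {"dx": 0.44,"dy": -0.6,"dz": 0.3,"ax": 0,"ay": 0,"az": 0,"gripper": -1}
    - {"dx": 0.44,"dy": -0.6,"dz": 0.3,"ax": 0,"ay": 0,"az": 0,"gripper": -1}

```text
time: 19.35
eef_pos: [0.5153, 0.1223, 0.2258]
tcp_rot: [0.015, 1.0, 0.0, -0.001]
contact_force: [0.2, -0.2, 0.5]
opening: 0.003
finger_force: 0.0
```

```bash
python3 - <<'E'
from h import *
s=get_state(); print(s['eef_pos'].round(4),s['opening'])
c=grab('wrist');P=pts(c);g=c['frame'].astype(int).sum(2)
m=(abs(P[...,2]-.226)<.005)&(P[...,1]<.075)&(abs(P[...,0]-.51)<.04)&(g>350)
q=P[m];print(m.sum(),np.percentile(q,[1,50,99],axis=0).round(4)); r=cv2.minAreaRect((q[:,:2]*1000).astype(np.float32));print(r)
# fingers tip
f=(P[...,2]>.15)&(abs(P[...,0]-s['eef_pos'][0]+.012)<.004)&(abs(P[...,1]-s['eef_pos'][1])<.02); q=P[f]; print('tip z',np.percentile(q[:,2],[1,5]) if len(q) else 0)
t=grab('top');d=np.zeros((500,800,3),np.uint8);d[:]=0;d[:250,:400]=cv2.resize(c['frame'],(400,250)); d[:250,400:]=cv2.resize(t['frame'][175:275,330:490],(400,250)); b=grab('scene'); d[250:]=cv2.resize(b['frame'][120:220,220:440],(800,250)); cv2.imwrite('pics/p.png',d)
E
python3 tray.py
```

```text
[0.5153 0.1223 0.2258] 0.003080052482666708
11984 [[ 0.4881 -0.0394  0.2212]
 [ 0.5076  0.002   0.2261]
 [ 0.5309  0.039   0.228 ]]
((509.30810546875, -3.962726593017578), (89.1518325805664, 43.85440444946289), 86.73921203613281)
tip z [0.24173832 0.24799221]
t 19.55 cart top [0.5173 0.0026 0.2254] 272 deck [ 0.5095 -0.1138  0.192 ] 94 eef [0.5155 0.1228 0.2264] [ 0.6  0.7 -0.5]
```

View pics/p.png

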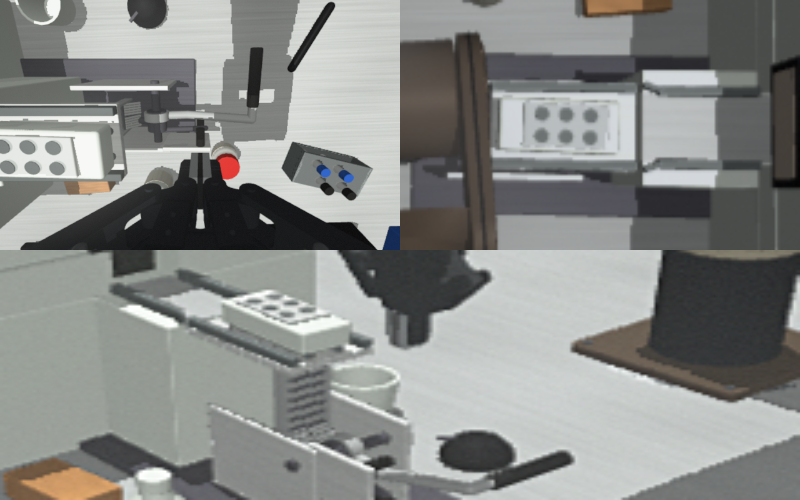

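The picture shows the tray level with the deck, with the cartridge (back end at y of about 0.040) clear of the shut fingers. Lowering behind it and approaching.

Emit:
jog_arm:
  increments:
    - {"dx": -0.035,"dy": 0,"dz": -0.15,"ax": 0,"ay": 0,"az": 0,"gripper": -1}
    - {"dx": -0.035,"dy": 0,"dz": -0.3,"ax": 0,"ay": 0,"az": 0,"gripper": -1}
    - {"dx": -0.035,"dy": -0.15,"dz": -0.3,"ax": 0,"ay": 0,"az": 0,"gripper": -1}
    - {"dx": -0.035,"dy": -0.3,"dz": -0.3,"ax": 0,"ay": 0,"az": 0,"gripper": -1}
    - {"dx": -0.035,"dy": -0.4,"dz": -0.3,"ax": 0,"ay": 0,"az": 0,"gripper": -1}
    - {"dx": -0.035,"dy": -0.45,"dz": -0.3,"ax": 0,"ay": 0,"az": 0,"gripper": -1}
    - {"dx": -0.035,"dy": -0.45,"dz": -0.3,"ax": 0,"ay": 0,"az": 0,"gripper": -1}

```text
time: 20.25
eef_pos: [0.5121, 0.0676, 0.1911]
tcp_rot: [0.016, 1.0, 0.0, 0.0]
contact_force: [1.0, -0.4, 0.0]
opening: 0.0
finger_force: 0.0
```

Emit:
jog_arm:
  increments:
    - {"dx": 0,"dy": -0.02,"dz": 0,"ax": 0,"ay": 0,"az": 0,"gripper": -1}
    - {"dx": 0,"dy": -0.04,"dz": 0,"ax": 0,"ay": 0,"az": 0,"gripper": -1}
    - {"dx": 0,"dy": -0.06,"dz": 0,"ax": 0,"ay": 0,"az": 0,"gripper": -1}
    - {"dx": 0,"dy": -0.08,"dz": 0,"ax": 0,"ay": 0,"az": 0,"gripper": -1}
    - {"dx": 0,"dy": -0.1,"dz": 0,"ax": 0,"ay": 0,"az": 0,"gripper": -1}
    - {"dx": 0,"dy": -0.12,"dz": 0,"ax": 0,"ay": 0,"az": 0,"gripper": -1}

```text
time: 20.85
eef_pos: [0.512, 0.0535, 0.1909]
tcp_rot: [0.015, 1.0, 0.0, -0.0]
contact_force: [0.2, 1.5, 0.3]
opening: 0.001
finger_force: 0.6
```

```bash
cat > cart.py <<'E'
from h import *
s=get_state();c=grab('wrist');P=pts(c);g=c['frame'].astype(int).sum(2)
m=(abs(P[...,2]-.226)<.006)&(P[...,1]<s['eef_pos'][1])&(abs(P[...,0]-.51)<.035)&(g>350)
q=P[m];print(m.sum(),np.percentile(q,[1,50,99],axis=0).round(4),s['eef_pos'].round(4),s['contact_force'].round(1))
E
python3 cart.py; python3 tray.py
```

```text
18389 [[ 0.4864 -0.0587  0.2204]
 [ 0.5019 -0.0162  0.2262]
 [ 0.5253  0.0375  0.2279]] [0.512  0.0535 0.1909] [0.2 1.5 0.3]
t 20.95 cart top [ 0.5239 -0.0112  0.2267] 194 deck [ 0.5094 -0.1142  0.1919] 91 eef [0.512  0.0533 0.1909] [-1.   0.2 -0.3]
```

Emit:
jog_arm:
  increments:
    - {"dx": -0.001,"dy": -0.03,"dz": 0,"ax": 0,"ay": 0,"az": 0,"gripper": -1}
    - {"dx": -0.002,"dy": -0.06,"dz": 0,"ax": 0,"ay": 0,"az": 0,"gripper": -1}
    - {"dx": -0.003,"dy": -0.09,"dz": 0,"ax": 0,"ay": 0,"az": 0,"gripper": -1}
    - {"dx": -0.004,"dy": -0.12,"dz": 0,"ax": 0,"ay": 0,"az": 0,"gripper": -1}
    - {"dx": -0.005,"dy": -0.15,"dz": 0,"ax": 0,"ay": 0,"az": 0,"gripper": -1}
    - {"dx": -0.006,"dy": -0.18,"dz": 0,"ax": 0,"ay": 0,"az": 0,"gripper": -1}

```text
time: 21.55
eef_pos: [0.5113, 0.0316, 0.1909]
tcp_rot: [0.015, 1.0, 0.0, 0.0]
contact_force: [0.3, 1.3, -0.0]
opening: -0.0
finger_force: 0.5
```

Emit:
jog_arm:
  increments:
    - {"dx": -0.001,"dy": -0.03,"dz": 0,"ax": 0,"ay": 0,"az": 0,"gripper": -1}
    - {"dx": -0.002,"dy": -0.06,"dz": 0,"ax": 0,"ay": 0,"az": 0,"gripper": -1}
    - {"dx": -0.003,"dy": -0.09,"dz": 0,"ax": 0,"ay": 0,"az": 0,"gripper": -1}

```text
time: 21.85
eef_pos: [0.511, 0.0208, 0.1909]
tcp_rot: [0.015, 1.0, 0.0, 0.0]
contact_force: [-0.2, 0.8, 0.4]
opening: 0.002
finger_force: 0.6
```

Passing the deck seam smoothly; checking the view once, then continuing.

Emit:
jog_arm:
  increments:
    - {"dx": -0.001,"dy": -0.03,"dz": 0,"ax": 0,"ay": 0,"az": 0,"gripper": -1}
    - {"dx": -0.002,"dy": -0.06,"dz": 0,"ax": 0,"ay": 0,"az": 0,"gripper": -1}
    - {"dx": -0.003,"dy": -0.09,"dz": 0,"ax": 0,"ay": 0,"az": 0,"gripper": -1}
    - {"dx": -0.004,"dy": -0.12,"dz": 0,"ax": 0,"ay": 0,"az": 0,"gripper": -1}
    - {"dx": -0.005,"dy": -0.15,"dz": 0,"ax": 0,"ay": 0,"az": 0,"gripper": -1}

```text
time: 22.35
eef_pos: [0.5104, 0.0028, 0.191]
tcp_rot: [0.015, 1.0, 0.0, 0.0]
contact_force: [0.3, 1.5, 1.1]
opening: 0.004
finger_force: 0.6
```

```bash
python3 cart.py;python3 - <<'E'
from h import *
b=grab('scene'); cv2.imwrite('pics/q.png',cv2.resize(b['frame'][100:220,200:400],(800,480)))
E
```

```text
17819 [[ 0.4872 -0.1093  0.2204]
 [ 0.5015 -0.0671  0.2262]
 [ 0.5257 -0.0133  0.2279]] [0.5104 0.0028 0.191 ] [0.3 1.5 1.1]
```

View pics/q.png

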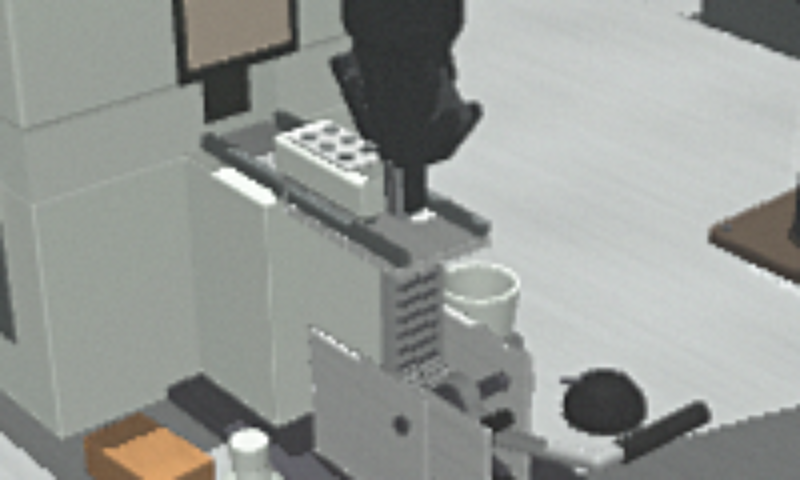

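The picture shows the cartridge square between the deck rails, half way on. Continuing.

Emit:
jog_arm:
  increments:
    - {"dx": -0.001,"dy": -0.03,"dz": 0,"ax": 0,"ay": 0,"az": 0,"gripper": -1}
    - {"dx": -0.002,"dy": -0.065,"dz": 0,"ax": 0,"ay": 0,"az": 0,"gripper": -1}
    - {"dx": -0.003,"dy": -0.1,"dz": 0,"ax": 0,"ay": 0,"az": 0,"gripper": -1}
    - {"dx": -0.004,"dy": -0.135,"dz": 0,"ax": 0,"ay": 0,"az": 0,"gripper": -1}
    - {"dx": -0.005,"dy": -0.17,"dz": 0,"ax": 0,"ay": 0,"az": 0,"gripper": -1}
    - {"dx": -0.006,"dy": -0.205,"dz": 0,"ax": 0,"ay": 0,"az": 0,"gripper": -1}
    - {"dx": -0.007,"dy": -0.24,"dz": 0,"ax": 0,"ay": 0,"az": 0,"gripper": -1}

```text
time: 23.15
eef_pos: [0.5095, -0.0261, 0.191]
tcp_rot: [0.015, 1.0, 0.0, 0.0]
contact_force: [0.1, 1.9, 1.4]
opening: 0.001
finger_force: 0.8
```

Emit:
jog_arm:
  increments:
    - {"dx": -0.001,"dy": -0.03,"dz": 0,"ax": 0,"ay": 0,"az": 0,"gripper": -1}
    - {"dx": -0.002,"dy": -0.065,"dz": 0,"ax": 0,"ay": 0,"az": 0,"gripper": -1}
    - {"dx": -0.003,"dy": -0.1,"dz": 0,"ax": 0,"ay": 0,"az": 0,"gripper": -1}
    - {"dx": -0.004,"dy": -0.135,"dz": 0,"ax": 0,"ay": 0,"az": 0,"gripper": -1}
    - {"dx": -0.005,"dy": -0.17,"dz": 0,"ax": 0,"ay": 0,"az": 0,"gripper": -1}
    - {"dx": -0.006,"dy": -0.205,"dz": 0,"ax": 0,"ay": 0,"az": 0,"gripper": -1}
    - {"dx": -0.007,"dy": -0.24,"dz": 0,"ax": 0,"ay": 0,"az": 0,"gripper": -1}

```text
time: 23.85
eef_pos: [0.5086, -0.0549, 0.1908]
tcp_rot: [0.015, 1.0, -0.0, -0.0]
contact_force: [-0.3, 1.5, 1.0]
opening: -0.002
finger_force: 0.7
```

Emit:
jog_arm:
  increments:
    - {"dx": -0.001,"dy": -0.025,"dz": 0,"ax": 0,"ay": 0,"az": 0,"gripper": -1}
    - {"dx": -0.002,"dy": -0.05,"dz": 0,"ax": 0,"ay": 0,"az": 0,"gripper": -1}
    - {"dx": -0.003,"dy": -0.075,"dz": 0,"ax": 0,"ay": 0,"az": 0,"gripper": -1}
    - {"dx": -0.004,"dy": -0.1,"dz": 0,"ax": 0,"ay": 0,"az": 0,"gripper": -1}

```text
time: 24.25
eef_pos: [0.508, -0.0667, 0.1906]
tcp_rot: [0.015, 1.0, -0.0, -0.0]
contact_force: [0.2, 1.0, -0.1]
opening: 0.002
finger_force: 0.4
```

Emit:
jog_arm:
  increments:
    - {"dx": -0.001,"dy": -0.03,"dz": 0,"ax": 0,"ay": 0,"az": 0,"gripper": -1}
    - {"dx": -0.002,"dy": -0.06,"dz": 0,"ax": 0,"ay": 0,"az": 0,"gripper": -1}
    - {"dx": -0.003,"dy": -0.09,"dz": 0,"ax": 0,"ay": 0,"az": 0,"gripper": -1}
    - {"dx": -0.004,"dy": -0.12,"dz": 0,"ax": 0,"ay": 0,"az": 0,"gripper": -1}
    - {"dx": -0.005,"dy": -0.14,"dz": 0,"ax": 0,"ay": 0,"az": 0,"gripper": -1}
    - {"dx": -0.005,"dy": -0.14,"dz": 0,"ax": 0,"ay": 0,"az": 0,"gripper": -1}

```text
time: 24.85
eef_pos: [0.5076, -0.0838, 0.191]
tcp_rot: [0.016, 1.0, -0.0, 0.0]
contact_force: [-0.5, 0.3, -0.1]
opening: 0.0
finger_force: 0.0
```

Emit:
jog_arm:
  increments:
    - {"dx": 0,"dy": -0.01,"dz": 0,"ax": 0,"ay": 0,"az": 0,"gripper": -1}
    - {"dx": 0,"dy": -0.02,"dz": 0,"ax": 0,"ay": 0,"az": 0,"gripper": -1}
    - {"dx": 0,"dy": -0.03,"dz": 0,"ax": 0,"ay": 0,"az": 0,"gripper": -1}
    - {"dx": 0,"dy": -0.03,"dz": 0,"ax": 0,"ay": 0,"az": 0,"gripper": -1}

```text
time: 25.25
eef_pos: [0.5077, -0.087, 0.191]
tcp_rot: [0.015, 1.0, -0.0, 0.0]
contact_force: [0.6, -0.5, 0.5]
opening: -0.002
finger_force: 0.4
```

Emit:
jog_arm:
  increments:
    - {"dx": 0,"dy": -0.015,"dz": 0,"ax": 0,"ay": 0,"az": 0,"gripper": -1}
    - {"dx": 0,"dy": -0.03,"dz": 0,"ax": 0,"ay": 0,"az": 0,"gripper": -1}
    - {"dx": 0,"dy": -0.03,"dz": 0,"ax": 0,"ay": 0,"az": 0,"gripper": -1}

```text
time: 25.55
eef_pos: [0.5077, -0.0908, 0.191]
tcp_rot: [0.015, 1.0, -0.0, 0.0]
contact_force: [0.3, 0.2, 0.2]
opening: -0.0
finger_force: 0.3
```

```bash
python3 cart.py
```

```text
14695 [[ 0.4845 -0.1946  0.2203]
 [ 0.4986 -0.1538  0.2258]
 [ 0.5365 -0.1066  0.2278]] [ 0.5077 -0.0908  0.191 ] [0.3 0.2 0.2]
```

Emit:
jog_arm:
  increments:
    - {"dx": 0,"dy": -0.015,"dz": 0,"ax": 0,"ay": 0,"az": 0,"gripper": -1}
    - {"dx": 0,"dy": -0.03,"dz": 0,"ax": 0,"ay": 0,"az": 0,"gripper": -1}
    - {"dx": 0,"dy": -0.03,"dz": 0,"ax": 0,"ay": 0,"az": 0,"gripper": -1}

```text
time: 25.9
eef_pos: [0.5076, -0.0944, 0.1909]
tcp_rot: [0.015, 1.0, -0.0, 0.0]
contact_force: [-0.4, 0.9, -0.0]
opening: 0.001
finger_force: 0.3
```

Emit:
jog_arm:
  increments:
    - {"dx": 0,"dy": -0.015,"dz": 0,"ax": 0,"ay": 0,"az": 0,"gripper": -1}
    - {"dx": 0,"dy": -0.03,"dz": 0,"ax": 0,"ay": 0,"az": 0,"gripper": -1}
    - {"dx": 0,"dy": -0.03,"dz": 0,"ax": 0,"ay": 0,"az": 0,"gripper": -1}

```text
time: 26.2
eef_pos: [0.5076, -0.0978, 0.1909]
tcp_rot: [0.015, 1.0, 0.0, 0.0]
contact_force: [-0.4, 0.8, 1.4]
opening: -0.001
finger_force: 0.7
```

Emit:
jog_arm:
  increments:
    - {"dx": 0,"dy": -0.01,"dz": 0,"ax": 0,"ay": 0,"az": 0,"gripper": -1}
    - {"dx": 0,"dy": -0.02,"dz": 0,"ax": 0,"ay": 0,"az": 0,"gripper": -1}
    - {"dx": 0,"dy": -0.02,"dz": 0,"ax": 0,"ay": 0,"az": 0,"gripper": -1}

```text
time: 26.5
eef_pos: [0.5077, -0.0994, 0.1909]
tcp_rot: [0.015, 1.0, 0.001, 0.0]
contact_force: [-0.6, 5.3, 2.3]
opening: 0.005
finger_force: 2.5
```

```bash
python3 cart.py
```

```text
12203 [[ 0.4846 -0.193   0.2202]
 [ 0.4975 -0.1562  0.2256]
 [ 0.5357 -0.1151  0.2274]] [ 0.5077 -0.0994  0.1909] [-0.6  5.3  2.3]
```

Emit:
jog_arm:
  increments:
    - {"dx": 0,"dy": -0.008,"dz": 0,"ax": 0,"ay": 0,"az": 0,"gripper": -1}
    - {"dx": 0,"dy": -0.016,"dz": 0,"ax": 0,"ay": 0,"az": 0,"gripper": -1}
    - {"dx": 0,"dy": -0.016,"dz": 0,"ax": 0,"ay": 0,"az": 0,"gripper": -1}
    - {"dx": 0,"dy": -0.016,"dz": 0,"ax": 0,"ay": 0,"az": 0,"gripper": -1}

```text
time: 26.95
eef_pos: [0.5077, -0.1006, 0.1909]
tcp_rot: [0.015, 1.0, 0.002, 0.0]
contact_force: [0.8, 7.4, 1.1]
opening: -0.0
finger_force: 3.6
```

The force climbs at about 2 N/mm, which is the buffer. Backing off slowly, then rising clear.

Emit:
jog_arm:
  increments:
    - {"dx": 0,"dy": 0.02,"dz": 0,"ax": 0,"ay": 0,"az": 0,"gripper": -1}
    - {"dx": 0,"dy": 0.04,"dz": 0,"ax": 0,"ay": 0,"az": 0,"gripper": -1}
    - {"dx": 0,"dy": 0.07,"dz": 0,"ax": 0,"ay": 0,"az": 0,"gripper": -1}
    - {"dx": 0,"dy": 0.2,"dz": 0,"ax": 0,"ay": 0,"az": 0,"gripper": -1}
    - {"dx": 0,"dy": 0.4,"dz": 0,"ax": 0,"ay": 0,"az": 0,"gripper": -1}
    - {"dx": 0,"dy": 0.6,"dz": 0.1,"ax": 0,"ay": 0,"az": 0,"gripper": -1}
    - {"dx": 0,"dy": 0.6,"dz": 0.4,"ax": 0,"ay": 0,"az": 0,"gripper": -1}
    - {"dx": 0,"dy": 0.6,"dz": 0.7,"ax": 0,"ay": 0,"az": 0,"gripper": -1}
    - {"dx": 0,"dy": 0.6,"dz": 0.7,"ax": 0,"ay": 0,"az": 0,"gripper": -1}

```text
time: 27.85
eef_pos: [0.5102, -0.0298, 0.2813]
tcp_rot: [0.015, 1.0, -0.002, 0.005]
contact_force: [0.4, 0.1, -0.2]
opening: -0.0
finger_force: 0.0
```

```bash
python3 cart.py
python3 - <<'E'
from h import *
c=grab('wrist'); cv2.imwrite('pics/z.png',c['frame'])
c=grab('scene');P=pts(c)
m=(abs(P[...,0]-.51)<.02)&(P[...,1]<.03)&(P[...,1]>-.06)&(P[...,2]>.17)&(P[...,2]<.205); print('tray z (scene, +1.9mm bias)',np.median(P[m],0),m.sum())
E
```

```text
6519 [[ 0.4851 -0.1922  0.2203]
 [ 0.5047 -0.1474  0.2256]
 [ 0.5363 -0.1132  0.2278]] [ 0.5102 -0.0298  0.2813] [ 0.4  0.1 -0.2]
tray z (scene, +1.9mm bias) [ 0.51002103 -0.01398658  0.19178881] 223
```

View pics/z.png

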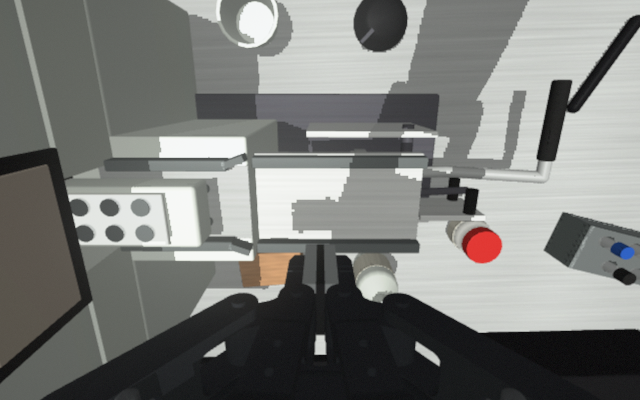

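The cartridge sits square in the bay (back end at y of about -0.113, 28–29 mm past the deck edge, as expected for home). The tray is level, everything else is untouched and the arm is clear.

```bash
python3 -c "
from plant import job; print(job.sign_off())"
```

```text
the job is handed in; nothing more can be done
None
```

The job is handed in, with no verdict returned: four full strokes brought the tray level with the deck, the cartridge is home against the bay stop, and the arm is clear of everything.

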